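# Hang U brackets on a balance bar, keeping it level

## Task

Take the three steel U brackets off the slanted rack and hang them astride the pivoting balance bar on alternate sides: first one small bracket, then the large one in the outer seat of the other side, then the second small one beside the first, so that the small ones fill both seats of their side. Each hangs in its own seat between the collars, the bar must never drop onto a stop, and it ends level with all three hanging free; leave the tin and the carton where they are.

Things in the scene. Friction and masses are not known exactly. Their poses are not given: they have to be found in the camera images.
- bar (a joint): Tilt of the balance bar about its pivot, rad: 0 level (the start), positive when the end on the robot's left is up. Springs back to level with 2.2 N m/rad, damped 0.5 N m s/rad; stops at +-0.21. One small bracket alone tilts it 0.08 (inner seat) or 0.14 (outer seat); the large one alone, or both small ones, take it onto a stop.
- bar_pivot (a point): Pivot, 170 mm above the bench, in the middle of the aluminium bar (364 mm long, 14 wide, 18 high) with round collars 34 mm across, 8 thick, at 50, 110 and 170 mm either side. Turns with the bar: y along it to the robot's left, z up, x away from the robot. Grey post below, cheeks 50 mm wide, up to 18 mm above the pivot; foot 160x130 mm.
- seat_left_outer (a point): Middle of the flat top of the left outer seat of the bar (between two collars, 52 mm clear), 140 mm from the pivot on the robot's left side. It turns with the bar: y along the bar, z up, x away from the robot across the bar.
- seat_left_inner (a point): Middle of the flat top of the left inner seat of the bar (between two collars, 52 mm clear), 80 mm from the pivot on the robot's left side. It turns with the bar: y along the bar, z up, x away from the robot across the bar.
- seat_right_inner (a point): Middle of the flat top of the right inner seat of the bar (between two collars, 52 mm clear), 80 mm from the pivot on the robot's right side. It turns with the bar: y along the bar, z up, x away from the robot across the bar.
- seat_right_outer (a point): Middle of the flat top of the right outer seat of the bar (between two collars, 52 mm clear), 140 mm from the pivot on the robot's right side. It turns with the bar: y along the bar, z up, x away from the robot across the bar.
- rack: Fixed plywood rack, 150x220 mm, origin under its centre on the bench, y along the row. Its sloping board (middle 60 mm up) carries three wooden tongues 75 mm apart, 14 thick, 22 wide, 56 long, leaning 26 deg from vertical to its -x side (the robot). Each bracket stands over a tongue, leg ends on the board.
- bracket_small_a: Steel U bracket, 66 mm high, 36 wide, 38 over the leg faces, 28 clear between the legs, 61 from leg ends to inside of bridge; 0.226 kg, one of two alike. Origin midway between the leg ends; z to the bridge, y along the width, x through both legs. Starts over one tongue of the rack, bridge leaning 26 deg to the robot; grip the leg faces from the bridge end, draw off along its z.
- bracket_small_b: Steel U bracket, 66 mm high, 36 wide, 38 over the leg faces, 28 clear between the legs, 61 from leg ends to inside of bridge; 0.226 kg, one of two alike. Origin midway between the leg ends; z to the bridge, y along the width, x through both legs. Starts over one tongue of the rack, bridge leaning 26 deg to the robot; grip the leg faces from the bridge end, draw off along its z.
- bracket_large: Steel U bracket, 112 mm high, 36 wide, 38 over the leg faces, 28 clear between the legs, 107 from leg ends to inside of bridge; 0.355 kg. Origin midway between the leg ends; z to the bridge, y along the width, x through both legs. Starts over one tongue of the rack, bridge leaning 26 deg to the robot; grip the leg faces from the bridge end, draw off along its z.
- grease_tin: Bystander: white flat round tin, 90 mm across, 32 mm high, origin under its centre; loose.
- carton: Bystander: small brown cardboard carton 70x113x40 mm, origin under its centre; loose.
There are look-alikes about, which are no part of the job. What is shaped like the bracket_small_a but purple or red is not meant.

How it is judged:
By the outcome, as a careful person would: the job done as asked, in the order asked, and still so for the second after the job is handed in, with the robot touching nothing.
It also fails if it takes over 72 s, if anything falls off the work surface, if the arm or the gripper's body presses on something with over 40 N, if the wrist force passes 120 N, or if a joint passes its speed limit or range.

## Robot

A 7-joint arm with a two-finger parallel gripper is mounted at the origin on a cart in front of the work surface, level with it; the furniture and walls round the work are solid. World frame = base frame: x ahead of the robot, y to its left, z up, the work surface at z = 0. Lengths are in m, angles in rad, forces in N, time in s.
With the tool pointing down it reaches from about 0.4 to 0.85 m from the base axis. Payload 4.5 kg.
Tool frame: the origin (TCP) lies on the centre line of the jaws, within the pads' length; the fingertips stand 17 mm ahead of it and the grasp point (between the pads) lies 2 mm behind it (r.tip_reach is the distance from the TCP to the fingertips, in m); z points along the fingers, y is the line along which they close (so a half turn about z gives the same grasp; the last joint's range is limited). The gripper opens to 88 mm and grips with 3 to 60 N. Pads are 18 mm wide; open, the fingers measure 123 mm over their backs; the gripper's body (75 mm by 187 mm) begins 45 mm behind the grasp point.
Start: joints at [1.352, 0.689, -0.195, 1.565, 0.157, 0.902, -0.215], TCP at [0.156, -0.605, 0.256] pointing down, gripper open.
Joint ranges: [-3.01, 3.01], [-0.46, 2.08], [-1.47, 1.51], [0.13, 2.56], [-1, 4.14], [0.04, 2.09], [-2.66, 2.66]. Speed limits (rad/s): [2.57, 2.57, 3.14, 3.14, 3.14, 3.14, 3.14].

## Interface

Orientations are given as a unit quaternion [x, y, z, w].
In Python, from plant import r gives the robot as it stands.
- The arm moves only by the tool step_arm, never from a script. Its argument "steps" is a list of rows, each a list of 7 numbers: the shift along the tool's x, y, z in cm, then the turn, a rotation vector about the tool's x, y, z in degrees, then the gripper's target within -1 to 1 (shut at 1, half-way at 0, fully open at -1). A call has 1 to 8 rows; each row shifts and turns the commanded pose from where the row before left it, along the tool's axes as they then stand; what a row does not reach is not made up. A row lasts 1/8 s, in which the tool goes at most 62.5 mm and 10.7 degrees, less where a joint would pass 70% of its speed; a pose out of reach is approached as far as the arm can. A call with a gripper value outside its range is refused whole. The fingers move at their own pace and stop on an object; "force" is the grip in N (left out, the last holds). Time passes only in rows, so rows that do not move let the fingers close. It gives the time, the measured TCP pose, the force, the opening and the grip force at its end, in the units of the state.
- r.get_state(): the state, without advancing time (a new reading comes with each control period).
- r.snapshot(name): name is "scene" or "side" or "wrist"; returns a dict with "pixels" (384x512x3 uint8, red, green, blue), "fx", "fy", "cx", "cy" (pixels), "dist_coeffs" ([k1, k2, p1, p2, k3] as OpenCV has them; the pictures are not rectified), "cam_to_world" (4x4, takes a point from camera to world coordinates). Camera axes: x right, y down, z forward; pixel columns grow to the right and rows downward; lengths in m; the calibration is good to about 2 mm. A picture is of the moment at which its call begins. There is no depth.
- r.finish_job(): hands the job in; it is judged then, once.
The state is a dict: "clock": time; "q": joint angles; "qd": joint speeds; "joint_torque": joint torques, N m; "tool_pos": TCP position; "eef_rot": TCP orientation; "contact_force": force on the tool from outside, world axes, zero at the start; "moment": the same for the moment, N m; "opening": opening from 0.0 (shut) to 1.0 (fully open); "finger_force": force on a finger pad.
Only numpy, scipy, OpenCV 4.12 (cv2) and the standard library are available. Lean on these libraries where they do the work, as an engineer would, in place of code of your own. Each camera call takes 0.05 s, during which the arm holds its last target. There are 200 camera calls.

## Working session

There is one attempt and no reset: what is moved stays moved. The work goes in short steps, Python scripts to look and compute and a tool call to move; the robot and the scene stay as the last step left them, time stands still between calls to the robot, and variables do not carry over. Pictures are saved under pics/ and viewed, at most 10 in all, crops included, and the job is handed in when it is done.

Besides the shell and the picture viewer there is one more tool, called after "Call:" as name([rows], argument=value, ...), one row to a line, values as JSON. step_arm: Moves the arm, as the interface text tells. Its arguments: {"type":"object","properties":{"steps":{"type":"array","items":{"type":"array","items":{"type":"number"}}},"force":{"type":"number"}},"required":["steps"]}

```bash
ls; mkdir -p pics
python3 - <<'E'
from plant import r
import cv2,json,numpy as np,pickle
for n in ["scene","side","wrist"]:
    s=r.snapshot(n); pickle.dump(s,open(f"pics/{n}0.pkl","wb"))
    cv2.imwrite(f"pics/{n}0.png",cv2.cvtColor(s["pixels"],cv2.COLOR_RGB2BGR))
    print(n,s["fx"],s["fy"],s["cx"],s["cy"],s["dist_coeffs"],np.round(s["cam_to_world"],3).tolist())
a=cv2.imread("pics/scene0.png");b=cv2.imread("pics/side0.png")
cv2.imwrite("pics/both0.png",cv2.resize(a,(800,600),interpolation=cv2.INTER_CUBIC))
cv2.imwrite("pics/side0b.png",cv2.resize(b,(800,600),interpolation=cv2.INTER_CUBIC))
print(r.get_state())
E
```

```text
pics
scene 450.5467228945951 450.5467228945951 248.95577536914672 190.16736232889713 [0.00503332 0.         0.         0.         0.        ] [[-0.861, -0.273, 0.429, 0.056], [-0.509, 0.437, -0.742, 0.725], [0.015, -0.857, -0.515, 0.708], [0.0, 0.0, 0.0, 1.0]]
side 347.6380488138888 347.6380488138888 255.9591808066362 196.23597088967952 [-0.05948639  0.          0.          0.          0.        ] [[0.96, -0.181, 0.214, 0.362], [-0.28, -0.63, 0.724, -0.739], [0.004, -0.755, -0.655, 0.676], [0.0, 0.0, 0.0, 1.0]]
wrist 319.52991004861383 319.52991004861383 248.89202597326016 188.9712165382757 [-0.05082631  0.          0.          0.          0.        ] [[0.249, -0.922, -0.297, 0.234], [-0.968, -0.238, -0.075, -0.585], [-0.001, 0.306, -0.952, 0.384], [0.0, 0.0, 0.0, 1.0]]
{'clock': 0.15, 'q': array([ 1.35180093,  0.68979739, -0.19451987,  1.56602921,  0.15729815,
        0.9024943 , -0.21510987]), 'qd': array([-9.75690870e-04, -3.53207459e-03,  1.30495915e-03, -3.21205741e-03,
       -1.45110652e-03, -5.08432344e-05,  2.40714370e-04]), 'joint_torque': array([-1.50747241e-03, -5.27863133e+01, -1.26821581e+00, -1.53585380e+01,
       -5.24541002e-02,  3.91686335e-03,  1.11018526e-04]), 'tool_pos': array([ 0.15618008, -0.60473733,  0.25511051]), 'eef_rot': array([ 9.92019747e-01,  1.26080817e-01, -1.32690485e-04, -6.56779830e-04]), 'contact_force': array([-0.2439449 ,  0.01069897, -0.06070644]), 'moment': array([-0.00117572, -0.01549831,  0.00606396]), 'finger_force': 0.0, 'opening': 1.00063500575071}
```

View pics/both0.png

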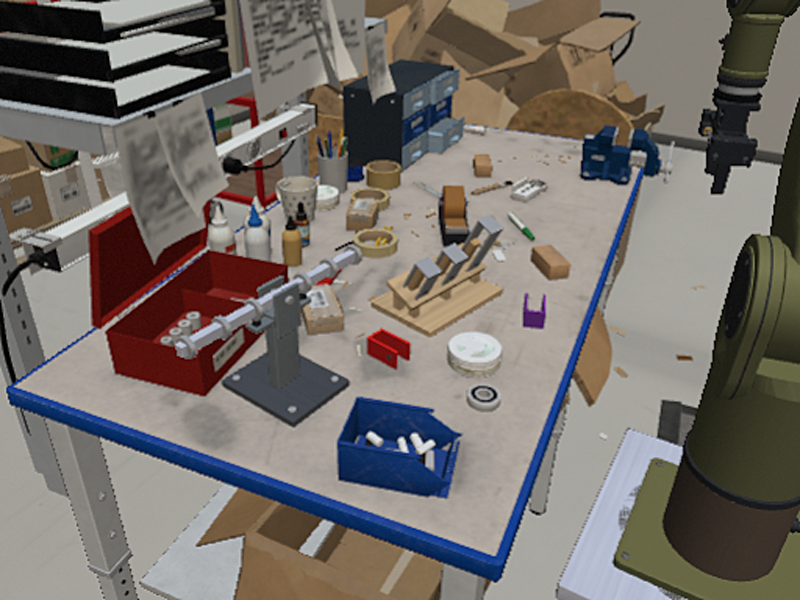

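View pics/side0b.png

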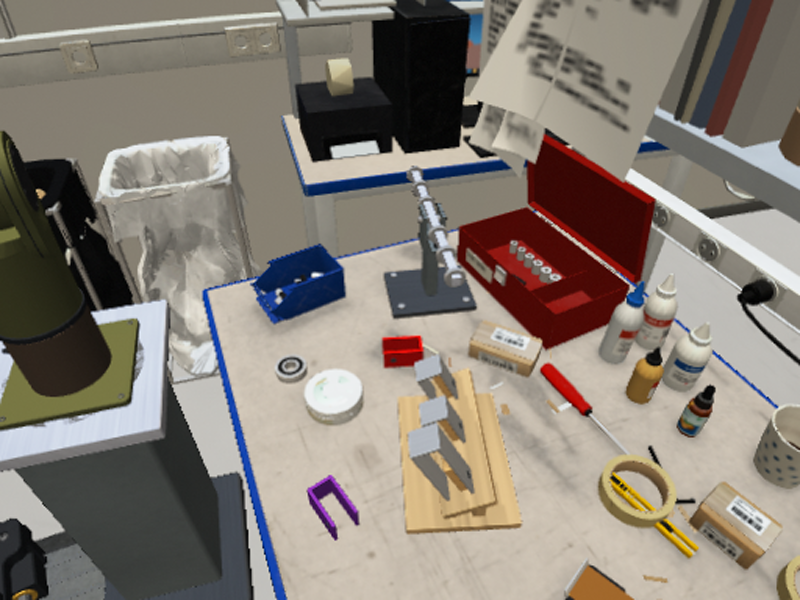

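Run:
```python
import cv2,numpy as np
a=cv2.imread("pics/scene0.png");b=cv2.imread("pics/side0.png")
def crop(i,x0,x1,y0,y1,k):
    c=cv2.resize(i[y0:y1,x0:x1],None,fx=k,fy=k,interpolation=cv2.INTER_CUBIC)
    for x in range((x0+9)//10*10,x1,10): cv2.line(c,(int((x-x0+.5)*k),0),(int((x-x0+.5)*k),4 if x%50 else 14),(0,255,255),1)
    for y in range((y0+9)//10*10,y1,10): cv2.line(c,(0,int((y-y0+.5)*k)),(4 if y%50 else 14,int((y-y0+.5)*k)),(0,255,255),1)
    return c
c1=crop(a,230,330,130,215,6);c2=crop(b,250,345,220,345,4.7)
cv2.imwrite("pics/c1.png",c1)
c3=crop(a,105,240,150,240,5)
cv2.imwrite("pics/c3.png",c3)
h=np.zeros((590,800,3),np.uint8)
h[:c2.shape[0],:c2.shape[1]]=c2
c4=crop(b,245,305,100,205,5.5);h[:c4.shape[0],460:460+c4.shape[1]]=c4
cv2.imwrite("pics/c2.png",h); print(c1.shape,c2.shape,c3.shape,c4.shape)
```

```text
(510, 600, 3) (588, 446, 3) (450, 675, 3) (578, 330, 3)
```

View pics/c1.png

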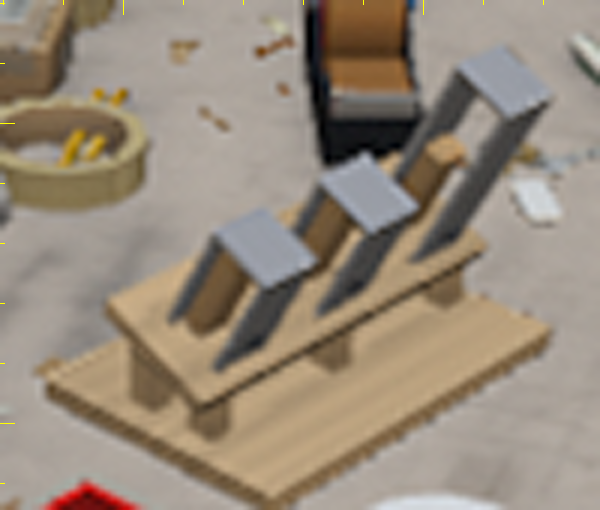

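View pics/c2.png

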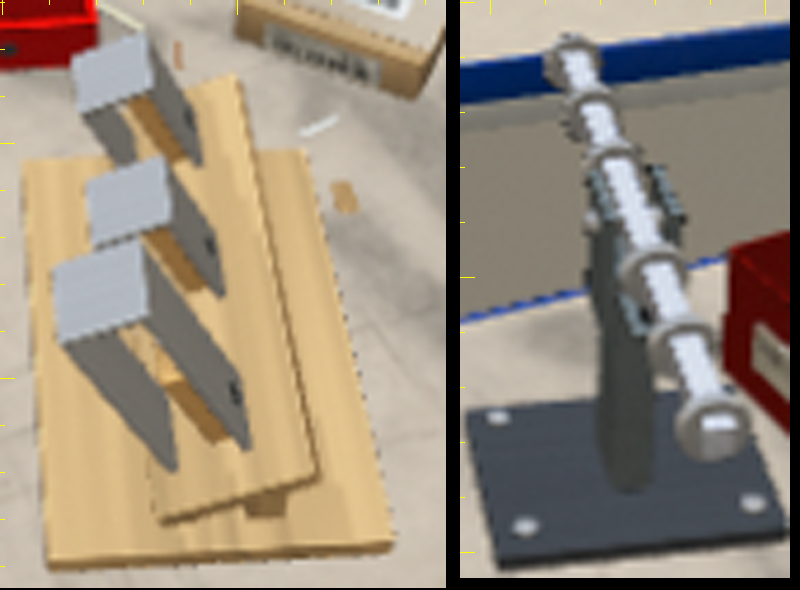

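View pics/c3.png

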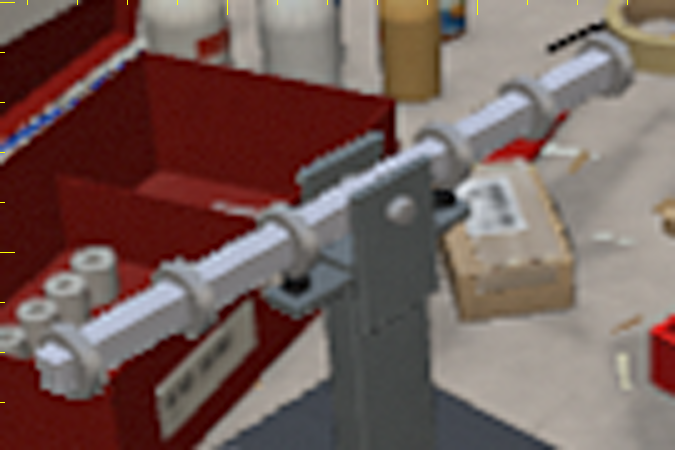

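The two overviews and crops show the bar level (left end near the camera) and the rack with the brackets in the order small, small, large from left to right. Bridge corners in the scene view: large about (306–322, 138–150), middle (283–299, 155–168), left (265–282, 164–178). The bar collars run from (121,222) to (227,162).

```bash
cat > h.py <<'E'
import cv2,numpy as np,pickle
from scipy.spatial.transform import Rotation as R
def und(s,p):
    K=np.array([[s["fx"],0,s["cx"]],[0,s["fy"],s["cy"]],[0,0,1]]);
    return cv2.undistortPoints(np.array(p,float).reshape(-1,1,2),K,np.array(s["dist_coeffs"])).reshape(-1,2)
def tri(s1,p1,s2,p2):
    P=[np.linalg.inv(np.array(s["cam_to_world"]))[:3] for s in (s1,s2)]
    a,b=und(s1,p1),und(s2,p2)
    X=cv2.triangulatePoints(P[0],P[1],a.T,b.T); X=(X[:3]/X[3]).T
    e=[]
    for M,q,s in((P[0],a,s1),(P[1],b,s2)):
        c=X@M[:,:3].T+M[:,3]; e.append(np.linalg.norm(c[:,:2]/c[:,2:]-q,axis=1)*s["fx"])
    return X,np.array(e)
def proj(s,X):
    M=np.linalg.inv(np.array(s["cam_to_world"])); K=np.array([[s["fx"],0,s["cx"]],[0,s["fy"],s["cy"]],[0,0,1]])
    return cv2.projectPoints(np.array(X,float).reshape(-1,1,3),cv2.Rodrigues(M[:3,:3])[0],M[:3,3],K,np.array(s["dist_coeffs"]))[0].reshape(-1,2)
def rays(s,p):
    T=np.array(s["cam_to_world"]); q=und(s,p); d=np.c_[q,np.ones(len(q))]@T[:3,:3].T
    return T[:3,3],d
def onz(s,p,z):
    o,d=rays(s,p); return o+d*((z-o[2])/d[:,2])[:,None]
E
python3 - <<'E'
from h import *
sc=pickle.load(open("pics/scene0.pkl","rb"));sd=pickle.load(open("pics/side0.pkl","rb"))
A=lambda l:np.array(l,float)/6-.5+[230,130]
A3=lambda l:np.array(l,float)/5-.5+[105,150]
B=lambda l:np.array(l,float)/4.7-.5+[250,220]
B4=lambda l:np.array(l,float)/5.5-.5+[245,100]
# order (+x+y),(+x-y),(-x-y),(-x+y)
br={"large":([(457,72),(503,47),(551,98),(505,120)],[(137,238),(150,314),(60,348),(53,266)]),
"mid":([(318,175),(367,153),(417,207),(370,232)],[(163,156),(172,222),(94,246),(86,180)]),
"left":([(214,232),(262,207),(317,262),(265,288)],[(147,33),(155,90),(82,112),(71,60)])}
for k,(p,q) in br.items():
    X,e=tri(sc,A(p),sd,B(q)); c=X.mean(0)
    ux=(X[0]+X[1]-X[2]-X[3])/2; uy=(X[0]+X[3]-X[1]-X[2])/2
    print(k,"centre",c.round(4),"ux",np.linalg.norm(ux).round(4),"yaw",np.degrees(np.arctan2(ux[1],ux[0])).round(1),"tilt",np.degrees(np.arcsin(ux[2]/np.linalg.norm(ux))).round(1),"uy",np.linalg.norm(uy).round(4),"yaw",np.degrees(np.arctan2(-uy[0],uy[1])).round(1),"err",e.max().round(2))
p=[(78,360),(190,297),(292,235),(443,153),(528,105),(610,62)]
q=[(112,60),(130,118),(152,172),(196,278),(224,345),(253,425)]
X,e=tri(sc,A3(p),sd,B4(q)); print(X.round(4),e.round(1))
X1=onz(sc,A3(p),.17);X2=onz(sd,B4(q),.17)
print(X1.round(4),X2.round(4))
for Y in(X,X1,X2):
    t=np.array([.17,.11,.05,-.05,-.11,-.17]); f=np.polyfit(t,Y,1); print("pivot",f[1].round(4),"dir",f[0].round(4))
E
```

```text
large centre [ 0.4915 -0.3949  0.1564] ux 0.0356 yaw -13.0 tilt 27.2 uy 0.0366 yaw -12.7 err 1.07
mid centre [ 0.5282 -0.3279  0.1171] ux 0.0371 yaw -15.7 tilt 26.7 uy 0.0357 yaw -13.3 err 0.42
left centre [ 0.5456 -0.2549  0.1158] ux 0.0374 yaw -14.6 tilt 24.7 uy 0.0349 yaw -12.1 err 0.77
[[ 0.6661  0.1995  0.172 ]
 [ 0.6586  0.1387  0.17  ]
 [ 0.6516  0.0788  0.1717]
 [ 0.641  -0.0193  0.1703]
 [ 0.6331 -0.0782  0.1722]
 [ 0.6241 -0.1385  0.1727]] [[0.9 0.1 0.3 0.1 0.2 0.4]
 [0.6 0.  0.2 0.1 0.2 0.4]]
[[ 0.6657  0.1986  0.17  ]
 [ 0.6588  0.1387  0.17  ]
 [ 0.6545  0.0763  0.17  ]
 [ 0.6416 -0.0198  0.17  ]
 [ 0.6347 -0.0811  0.17  ]
 [ 0.6255 -0.1419  0.17  ]] [[ 0.6693  0.2055  0.17  ]
 [ 0.6584  0.1385  0.17  ]
 [ 0.6519  0.0809  0.17  ]
 [ 0.6409 -0.0191  0.17  ]
 [ 0.6349 -0.0748  0.17  ]
 [ 0.6266 -0.1344  0.17  ]]
pivot [0.6458 0.0302 0.1715] dir [ 0.1203  0.991  -0.0033]
pivot [0.6468 0.0284 0.17  ] dir [ 0.1163  0.9984 -0.    ]
pivot [0.647  0.0327 0.17  ] dir [ 0.1194  0.9914 -0.    ]
```

```bash
cat >> h.py <<'E'
def rot(yaw,tilt=0,roll=0):
    "tool attitude: y along frame x; yaw of frame, tilt = lean of bracket z to -x, roll = bar tilt (left end up +)"
    F=R.from_euler('z',yaw,degrees=True)*R.from_euler('x',roll)*R.from_euler('y',-tilt,degrees=True)
    B=F.as_matrix(); return R.from_matrix(np.c_[B[:,1],B[:,0],-B[:,2]])
def plan(st,p,Q,n,prec=1,nrot=None):
    "n rows from present pose to p,Q, rounded as we go (cm, deg)"
    P=np.array(st["tool_pos"]);C=R.from_quat(st["eef_rot"]);rows=[];P0=P.copy();
    C0=C;w=(C0.inv()*Q).as_rotvec(); nrot=nrot or n
    for i in range(1,n+1):
        T=P0+(np.array(p)-P0)*i/n; D=C0*R.from_rotvec(w*min(1,i/nrot))
        d=np.round(C.inv().apply(T-P)*100,prec); t=np.round((C.inv()*D).as_rotvec(degrees=True),prec)
        rows.append([*(d+0.).tolist(),*(t+0.).tolist()]); P=P+C.apply(d/100); C=C*R.from_rotvec(t,degrees=True)
    for x in rows: print(x)
    print("end",P.round(4),"err mm",((np.array(p)-P)*1000).round(1))
RY=-13.4; BY=-6.9; PIV=np.array([.6465,.030,.17])
ZB=-rot(RY,26).as_matrix()[:,2]
E
python3 - <<'E'
from h import *
from plant import r
g=np.array([.5456,-.2549,.1165])-.017*ZB
print(ZB,g,g+.08*ZB)
plan(r.get_state(),g+.08*ZB,rot(RY,26),12)
sd=pickle.load(open("pics/side0.pkl","rb"))
print(onz(sd,np.array([(460,238),(548,303)])/1.5625,.09).round(3))
E
```

```text
[-0.42643688  0.10159159  0.89879405] [ 0.55284943 -0.25662706  0.1012205 ] [ 0.51873448 -0.24849973  0.17312402]
[3.7, -2.1, 0.7, -2.0, 1.2, -5.1]
[3.8, -1.8, 0.7, -1.9, 1.1, -5.1]
[4.0, -1.5, 0.7, -2.0, 1.2, -5.1]
[4.0, -1.2, 0.7, -1.9, 1.2, -5.0]
[4.2, -0.8, 0.9, -2.0, 1.2, -5.1]
[4.1, -0.5, 0.8, -1.9, 1.1, -5.1]
[4.2, -0.1, 1.0, -2.0, 1.2, -5.1]
[4.2, 0.2, 1.0, -1.9, 1.2, -5.1]
[4.1, 0.5, 1.1, -2.0, 1.1, -5.1]
[4.0, 0.9, 1.3, -2.0, 1.2, -5.0]
[3.9, 1.1, 1.3, -1.9, 1.2, -5.1]
[3.8, 1.5, 1.5, -2.0, 1.2, -5.1]
end [ 0.5191 -0.2482  0.1731] err mm [-0.4 -0.3  0.1]
[[ 0.722  0.071  0.09 ]
 [ 0.794 -0.151  0.09 ]]
```

Call:
step_arm([
  [3.7,-2.1,-0.3,-2,1.2,-5.1,-1],
  [3.8,-1.8,-0.3,-2,1.2,-5.1,-1],
  [4,-1.5,0,-2,1.2,-5.1,-1],
  [4,-1.2,0,-2,1.2,-5.1,-1],
  [4.2,-0.8,0,-2,1.2,-5.1,-1],
  [4.1,-0.5,0,-2,1.2,-5.1,-1],
  [4.2,-0.1,0,-2,1.2,-5.1,-1],
  [4.2,0.2,0,-2,1.2,-5.1,-1],
], force=40)

```text
clock: 1.15
tool_pos: [0.3904, -0.361, 0.2712]
eef_rot: [0.872, 0.462, 0.099, 0.125]
contact_force: [0.8, -0.0, 0.5]
opening: 0.997
finger_force: 0.0
```

Run:
```python
from h import *
from plant import r
s=r.get_state(); print(s["clock"],s["tool_pos"],s["eef_rot"])
g=np.array([.5456,-.2549,.1165])-.017*ZB
plan(s,g+.08*ZB,rot(RY,26),5)
```

```text
1.15 [ 0.39037776 -0.36103978  0.27115695] [0.87247195 0.46199371 0.09859359 0.12503526]
[3.2, 0.2, 2.3, -1.5, 0.9, -4.0]
[3.1, 0.3, 2.4, -1.4, 1.0, -4.0]
[3.1, 0.5, 2.4, -1.5, 0.9, -4.0]
[2.9, 0.7, 2.5, -1.4, 0.9, -4.0]
[2.9, 0.7, 2.6, -1.5, 0.9, -4.0]
end [ 0.5184 -0.2487  0.1727] err mm [0.3 0.2 0.4]
```

Call:
step_arm([
  [3,0.3,2.4,-1.5,0.9,-4,-1],
  [3,0.5,2.4,-1.5,0.9,-4,-1],
  [3,0.7,2.5,-1.5,0.9,-4,-1],
  [1,0.7,2,-1.5,0.9,-2,-1],
  [0,0,0,0,0,0,-1],
  [0,0,0,0,0,0,-1],
])

```text
clock: 1.9
tool_pos: [0.4634, -0.3153, 0.2187]
eef_rot: [0.819, 0.539, 0.118, 0.158]
contact_force: [0.6, 0.5, 0.4]
opening: 0.996
finger_force: 0.0
```

Run:
```python
from h import *
from plant import r
s=r.get_state(); print(s["clock"],s["tool_pos"],s["qd"].round(3),s["q"].round(2))
g=np.array([.5456,-.2549,.1165])-.017*ZB
plan(s,g+.08*ZB,rot(RY,26),2)
w=r.snapshot("wrist"); im=cv2.cvtColor(w["pixels"],cv2.COLOR_RGB2BGR)
t=np.array([.5456,-.2549,.1165]); B=R.from_euler('z',RY,degrees=True)*R.from_euler('y',-26,degrees=True)
c=[t+B.apply([.019*a,.018*b,0]) for a,b in((1,1),(1,-1),(-1,-1),(-1,1))]
for p in proj(w,c): cv2.circle(im,tuple(int(v) for v in np.round(p)),2,(0,255,0),-1)
print(proj(w,c).round(1).tolist())
cv2.imwrite("pics/w1.png",im); pickle.dump(w,open("pics/w1.pkl","wb"))
```

```text
1.9 [ 0.46344699 -0.31530242  0.21867343] [ 0.003 -0.007  0.001  0.001  0.015 -0.003 -0.02 ] [ 0.71  0.58 -0.23  2.15  0.95  0.06 -0.81]
[4.1, 0.2, 2.7, -1.6, 1.4, -4.7]
[4.0, 0.5, 2.7, -1.6, 1.4, -4.7]
end [ 0.5185 -0.2485  0.1735] err mm [ 0.2  0.  -0.4]
[[281.7, 48.4], [288.1, 99.9], [237.8, 108.1], [229.0, 57.9]]
```

View pics/w1.png

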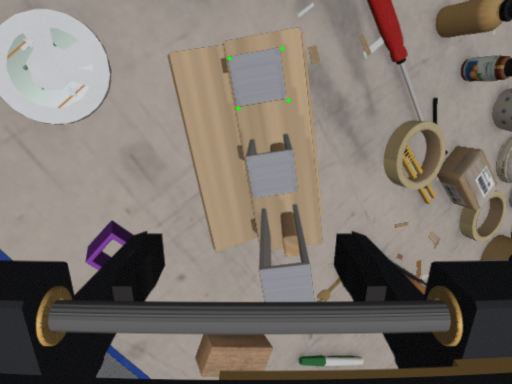

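The wrist view shows the brackets on the rack in a row, and the predicted bridge corners (230–288, 48–108) lie on the left bracket within 2 px.

Call:
step_arm([
  [4.1,0.2,2.7,-1.6,1.4,-4.7,-1],
  [4,0.5,2.7,-1.6,1.4,-4.7,-1],
  [0,0,0,0,0,0,-1],
])

```text
clock: 2.33
tool_pos: [0.4724, -0.2737, 0.182]
eef_rot: [0.795, 0.582, 0.108, 0.133]
contact_force: [-0.4, -0.5, -0.1]
opening: 1.003
finger_force: 0.0
```

Run:
```python
from h import *
from plant import r
s=r.get_state(); print(s["clock"],s["tool_pos"],s["q"].round(2))
g=np.array([.5456,-.2549,.1165])-.017*ZB
plan(s,g,rot(RY,26),4)
w=r.snapshot("wrist"); im=cv2.cvtColor(w["pixels"],cv2.COLOR_RGB2BGR)
hsv=cv2.cvtColor(im,cv2.COLOR_BGR2HSV)
t=np.array([.5456,-.2549,.1165]); B=R.from_euler('z',RY,degrees=True)*R.from_euler('y',-26,degrees=True)
c=[t+B.apply([.019*a,.018*b,0]) for a,b in((1,1),(1,-1),(-1,-1),(-1,1))]
print(proj(w,c).round(1).tolist())
m=cv2.inRange(hsv,(100,15,120),(130,80,230)); n,l,S,C=cv2.connectedComponentsWithStats(m)
for i in range(1,n):
    if S[i,4]>600:
        k=(l==i).astype(np.uint8); rc=cv2.minAreaRect(cv2.findContours(k,0,2)[0][0]); print(S[i],C[i].round(1),cv2.boxPoints(rc).round(1).tolist())
```

```text
2.325 [ 0.47239994 -0.27374806  0.18199848] [ 0.84  0.68 -0.57  2.17  1.51  0.29 -1.32]
[1.0, 1.0, 2.5, -1.6, 0.2, -1.0]
[0.9, 0.9, 2.6, -1.6, 0.1, -1.1]
[1.0, 0.9, 2.5, -1.5, 0.2, -1.0]
[0.9, 0.9, 2.7, -1.6, 0.2, -1.0]
end [ 0.5533 -0.2564  0.1009] err mm [-0.5 -0.3  0.3]
[[333.8, 122.0], [333.5, 175.0], [278.0, 177.2], [275.5, 125.3]]
```

Run:
```python
from h import *
from plant import r
s=r.get_state()
g=np.array([.5456,-.2549,.1165])-.017*ZB
plan(s,g+.08*ZB,rot(RY,26),4)
```

```text
[1.0, 0.8, 0.5, -1.6, 0.2, -1.1]
[1.0, 0.8, 0.6, -1.6, 0.3, -1.1]
[1.0, 0.8, 0.6, -1.6, 0.2, -1.0]
[1.0, 0.8, 0.6, -1.6, 0.2, -1.1]
end [ 0.5191 -0.2481  0.1732] err mm [-0.4 -0.4 -0.1]
```

Call:
step_arm([
  [1,0.8,0.5,-1.6,0.2,-1.1,-1],
  [1,0.8,0.6,-1.6,0.2,-1.1,-1],
  [1,0.8,0.6,-1.6,0.2,-1.1,-1],
  [1,0.8,0.6,-1.6,0.2,-1.1,-1],
  [0,0,0,0,0,0,-1],
])

```text
clock: 3.0
tool_pos: [0.5185, -0.2495, 0.173]
eef_rot: [0.764, 0.604, 0.136, 0.178]
contact_force: [-1.2, 0.5, -1.2]
opening: 0.999
finger_force: 0.0
```

Run:
```python
from h import *
from plant import r
s=r.get_state(); print(s["clock"],s["tool_pos"],s["q"].round(2))
g=np.array([.5456,-.2549,.1165])-.017*ZB
plan(s,g,rot(RY,26),4)
w=r.snapshot("wrist"); im=cv2.cvtColor(w["pixels"],cv2.COLOR_RGB2BGR)
t=np.array([.5456,-.2549,.1165]); B=R.from_euler('z',RY,degrees=True)*R.from_euler('y',-26,degrees=True)
c=[t+B.apply([.019*a,.018*b,0]) for a,b in((1,1),(1,-1),(-1,-1),(-1,1))]
q=proj(w,c); u,v=np.round(q.mean(0)).astype(int); print(q.round(1).tolist())
hsv=cv2.cvtColor(im,cv2.COLOR_BGR2HSV); px=im[v,u].astype(int); print(px)
m=(np.abs(im.astype(int)-px).max(2)<14).astype(np.uint8); n,l,S,C=cv2.connectedComponentsWithStats(m); i=l[v,u]
print(S[i],C[i],cv2.boxPoints(cv2.minAreaRect(cv2.findContours((l==i).astype(np.uint8),0,2)[0][0])).round(1).tolist())
```

```text
3.0 [ 0.5184642  -0.24953841  0.17304219] [ 0.85  0.77 -0.72  2.18  1.93  0.44 -1.7 ]
[0.0, 0.0, 2.0, 0.0, 0.1, 0.0]
[0.1, 0.0, 2.0, 0.0, 0.1, 0.1]
[0.0, 0.0, 2.0, 0.0, 0.1, 0.0]
[0.0, 0.0, 2.0, -0.1, 0.1, 0.0]
end [ 0.5527 -0.257   0.1011] err mm [0.2 0.4 0.1]
[[278.8, 187.3], [277.1, 238.8], [220.0, 238.7], [218.5, 187.2]]
[154 149 147]
[ 218  186   58   51 2796] [246.60908441 210.69778255] [[218.0, 186.0], [275.0, 186.0], [275.0, 236.0], [218.0, 236.0]]
```

The wrist mask puts the bridge at (218–275, 186–236), within 2 px of the prediction, so the grasp line is good.

Call:
step_arm([
  [0,0,2,0,0,0,-1],
  [0.1,0,2,0,0,0,-1],
  [0,0,2,0,0,0,-1],
  [0,0,2,0,0,0,-1],
  [0,0,0,0,0,0,0.5],
  [0,0,0,0,0,0,1],
  [0,0,0,0,0,0,1],
  [0,0,0,0,0,0,1],
], force=40)

```text
clock: 4.05
tool_pos: [0.554, -0.2559, 0.1023]
eef_rot: [0.764, 0.605, 0.138, 0.179]
contact_force: [0.3, 0.3, -0.1]
opening: 0.57
finger_force: 0.0
```

Call:
step_arm([
  [0,0,0,0,0,0,1],
  [0,0,0,0,0,0,1],
  [0,0,0,0,0,0,1],
  [0,0,0,0,0,0,1],
])

```text
clock: 4.55
tool_pos: [0.5531, -0.2555, 0.1014]
eef_rot: [0.764, 0.605, 0.138, 0.178]
contact_force: [-4.7, 0.9, 4.6]
opening: 0.426
finger_force: 40.0
```

Call:
step_arm([
  [0,0,-1,0,0,0,1],
  [0,0,-1.5,0,0,0,1],
  [0,0,-2,0,0,0,1],
  [0,0,-2,0,0,0,1],
  [0,0,-2,0,0,0,1],
  [0,0,-1,0,0,0,1],
  [0,0,0,0,0,0,1],
])

```text
clock: 5.42
tool_pos: [0.5136, -0.2458, 0.1879]
eef_rot: [0.763, 0.605, 0.138, 0.18]
contact_force: [-0.1, -0.7, -2.3]
opening: 0.426
finger_force: 40.0
```

Run:
```python
from h import *
from plant import r
s=r.get_state(); print(s["clock"],s["tool_pos"],s["q"].round(2))
b=rot(BY).as_matrix(); seat=PIV+.14*b[:,0]+[0,0,.009]; print(seat)
plan(s,[.60,.0,.29],rot(BY),10)
print(); t=dict(s); t["tool_pos"]=[.60,.0,.29];t["eef_rot"]=rot(BY).as_quat()
plan(t,[seat[0],seat[1],.28],rot(BY),5)
```

```text
5.425 [ 0.51364907 -0.24579433  0.18792667] [ 0.85  0.73 -0.71  2.19  1.9   0.41 -1.69]
[0.66331916 0.16898603 0.179     ]
[2.6, 0.7, -0.8, 2.6, 0.2, -0.6]
[2.6, 0.7, -0.8, 2.6, 0.2, -0.6]
[2.5, 0.7, -0.9, 2.6, 0.1, -0.7]
[2.6, 0.7, -0.9, 2.7, 0.2, -0.6]
[2.6, 0.6, -0.9, 2.6, 0.2, -0.6]
[2.5, 0.7, -0.9, 2.6, 0.2, -0.6]
[2.6, 0.6, -0.9, 2.6, 0.2, -0.6]
[2.5, 0.6, -1.0, 2.6, 0.1, -0.7]
[2.6, 0.6, -1.0, 2.6, 0.2, -0.6]
[2.5, 0.6, -1.0, 2.7, 0.2, -0.6]
end [ 6.001e-01 -4.000e-04  2.901e-01] err mm [-0.1  0.4 -0.1]

[3.5, 0.9, 0.2, 0.0, 0.0, 0.0]
[3.5, 0.8, 0.2, 0.0, 0.0, 0.0]
[3.5, 0.9, 0.2, 0.0, 0.0, 0.0]
[3.5, 0.8, 0.2, 0.0, 0.0, 0.0]
[3.5, 0.9, 0.2, 0.0, 0.0, 0.0]
end [0.6637 0.1686 0.28  ] err mm [-0.4  0.4  0. ]
```

Call:
step_arm([
  [1.5,0,-2,2.6,0.2,-0.6,1],
  [2.5,0.5,-2,2.6,0.2,-0.6,1],
  [2.6,0.7,-1,2.6,0.2,-0.6,1],
  [2.6,0.7,-1,2.6,0.2,-0.6,1],
  [2.6,0.7,-1,2.6,0.2,-0.6,1],
  [2.6,0.7,-1,2.6,0.2,-0.6,1],
  [2.6,0.7,-0.5,2.6,0.2,-0.6,1],
  [2.6,0.7,-0.5,2.6,0.2,-0.6,1],
])

```text
clock: 6.42
tool_pos: [0.5637, -0.0661, 0.2727]
eef_rot: [0.757, 0.651, 0.031, 0.042]
contact_force: [1.0, -0.7, -2.1]
opening: 0.427
finger_force: 40.0
```

Call:
step_arm([
  [2.5,0.7,0,2.6,0.2,-0.6,1],
  [2.5,0.7,0,2.6,0.2,-0.6,1],
  [3.5,0.9,0,0,0,0,1],
  [3.5,0.9,0,0,0,0,1],
  [3.5,0.9,0,0,0,0,1],
  [2.5,0.9,0,0,0,0,1],
  [2,0.9,0,0,0,0,1],
  [0,0,0,0,0,0,1],
])

```text
clock: 7.42
tool_pos: [0.6485, 0.1259, 0.2733]
eef_rot: [0.75, 0.661, 0.004, 0.005]
contact_force: [0.1, 0.2, -2.8]
opening: 0.432
finger_force: 40.0
```

Run:
```python
from h import *
from plant import r
s=r.get_state(); print(s["clock"],s["tool_pos"],s["q"].round(2),s["contact_force"])
b=rot(BY).as_matrix(); seat=PIV+.14*b[:,0]+[0,0,.009]; print(seat)
plan(s,[seat[0],seat[1],.28],rot(BY),4)
```

```text
7.425 [0.64848399 0.12585405 0.27331772] [ 0.13  0.81 -0.8   1.42  0.62  1.15 -0.89] [ 0.14607497  0.1506109  -2.81382561]
[0.66331916 0.16898603 0.179     ]
[1.1, 0.2, -0.2, 0.2, 0.0, -0.1]
[1.1, 0.3, -0.1, 0.2, 0.0, -0.1]
[1.1, 0.2, -0.2, 0.2, 0.0, -0.1]
[1.2, 0.2, -0.2, 0.2, 0.1, 0.0]
end [0.6629 0.1694 0.2804] err mm [ 0.4 -0.4 -0.4]
```

Call:
step_arm([
  [1.1,0.2,-0.1,0.2,0,-0.1,1],
  [1.1,0.3,-0.1,0.2,0,0,1],
  [1.1,0.2,-0.1,0.2,0,-0.1,1],
  [1.1,0.2,0,0.2,0,0,1],
  [0,0,1.5,0,0,0,1],
  [0,0,1.5,0,0,0,1],
  [0,0,0.5,0,0,0,1],
  [0,0,0,0,0,0,1],
])

```text
clock: 8.43
tool_pos: [0.6629, 0.1655, 0.2416]
eef_rot: [0.75, 0.661, -0.001, 0.001]
contact_force: [-0.4, 0.4, -1.2]
opening: 0.427
finger_force: 40.0
```

Run:
```python
from h import *
from plant import r
s=r.get_state(); print(s["clock"],s["tool_pos"],s["contact_force"])
o=[]
for n,(x0,x1,y0,y1) in {"scene":(100,180,170,250),"side":(235,315,85,165)}.items():
    w=r.snapshot(n); im=cv2.cvtColor(w["pixels"],cv2.COLOR_RGB2BGR); o.append(cv2.resize(im[y0:y1,x0:x1],(400,400),interpolation=cv2.INTER_CUBIC))
cv2.imwrite("pics/p1.png",np.hstack(o))
b=rot(BY).as_matrix(); seat=PIV+.14*b[:,0]+[0,0,.009]
plan(s,[seat[0],seat[1],.185],rot(BY),4)
```

```text
8.425 [0.66287373 0.16551574 0.24163646] [-0.3563416   0.37752923 -1.23839979]
[0.1, 0.0, 1.4, 0.0, 0.0, -0.1]
[0.1, 0.0, 1.4, 0.0, 0.1, -0.1]
[0.1, 0.0, 1.4, 0.0, 0.0, 0.0]
[0.1, 0.0, 1.5, 0.0, 0.1, -0.1]
end [0.6634 0.1694 0.1846] err mm [-0.1 -0.4  0.4]
```

View pics/p1.png

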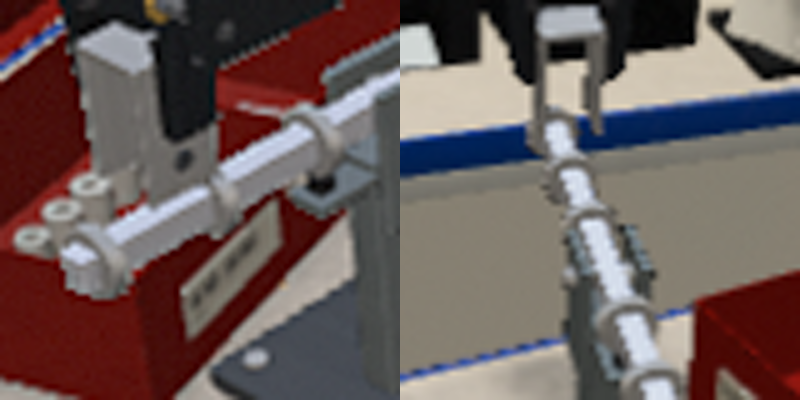

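The scene half shows the bracket above the left outer seat between the collars at (95,255) and (222,205). The side half shows its legs (540 and 600) astride the bar.

Call:
step_arm([
  [0.1,0,1.4,0,0,0,1],
  [0.1,0,1.4,0,0,0,1],
  [0.1,0,1.4,0,0,0,1],
  [0,0,1.4,0,0,0,1],
  [0,0,0.5,0,0,0,1],
  [0,0,0.5,0,0,0,1],
  [0,0,0,0,0,0,1],
  [0,0,0,0,0,0,1],
])

```text
clock: 9.52
tool_pos: [0.6638, 0.1692, 0.177]
eef_rot: [0.75, 0.661, 0.0, 0.001]
contact_force: [-0.2, 0.1, -1.9]
opening: 0.43
finger_force: 40.0
```

Call:
step_arm([
  [0,0,0.5,0,0,0,1],
  [0,0,0.5,0,0,0,1],
  [0,0,0.4,0,-2,0,1],
  [0,0,0.4,0,-2,0,1],
  [0,0,0.4,0,-2,0,1],
  [0,0,0.4,0,-1,0,1],
  [0,0,0,0,0,0,1],
  [0,0,0,0,0,0,1],
])

```text
clock: 10.52
tool_pos: [0.6634, 0.1688, 0.1506]
eef_rot: [0.749, 0.66, -0.046, 0.041]
contact_force: [0.2, 1.2, -0.9]
opening: 0.425
finger_force: 40.0
```

Call:
step_arm([
  [0,0,0,0,0,0,0],
  [0,0,0,0,0,0,-0.3],
  [0,0,0,0,0,0,-0.3],
  [0,0,0,0,0,0,-0.3],
])

```text
clock: 11.02
tool_pos: [0.6635, 0.168, 0.1506]
eef_rot: [0.749, 0.66, -0.046, 0.042]
contact_force: [-0.3, -0.2, -0.3]
opening: 0.65
finger_force: 0.0
```

Run:
```python
from h import *
from plant import r
o=[]
for n,(x0,x1,y0,y1) in {"scene":(100,240,140,250),"side":(235,315,85,165)}.items():
    w=r.snapshot(n); im=cv2.cvtColor(w["pixels"],cv2.COLOR_RGB2BGR); o.append(cv2.resize(im[y0:y1,x0:x1],None,fx=400/80 if n=="side" else 400/110,fy=400/80 if n=="side" else 400/110,interpolation=cv2.INTER_CUBIC)[:400])
cv2.imwrite("pics/p2.png",cv2.resize(np.hstack(o),(800,int(400*800/(sum(i.shape[1] for i in o))))))
s=r.get_state(); plan(s,[s["tool_pos"][0],s["tool_pos"][1],.26],rot(BY),5)
print();t=dict(s); t["tool_pos"]=[.663,.169,.26];t["eef_rot"]=rot(BY).as_quat()
g=np.array([.4915,-.3955,.1575])-.022*ZB
print(g); plan(t,g+.08*ZB,rot(RY,26),16)
```

```text
[-0.3, 0.0, -2.2, 0.0, 1.4, -0.1]
[-0.2, 0.0, -2.2, 0.0, 1.4, 0.0]
[-0.2, 0.0, -2.1, 0.0, 1.5, -0.1]
[-0.1, 0.0, -2.2, 0.1, 1.4, 0.0]
[0.0, 0.0, -2.2, 0.0, 1.4, -0.1]
end [0.6634 0.1683 0.2599] err mm [ 0.1 -0.2  0.1]

[ 0.50088161 -0.39773502  0.13772653]
[-3.6, -0.8, 0.3, -1.6, -0.1, 0.4]
[-3.6, -0.8, 0.3, -1.6, -0.1, 0.4]
[-3.7, -0.7, 0.3, -1.7, -0.1, 0.4]
[-3.6, -0.8, 0.3, -1.6, -0.1, 0.4]
[-3.6, -0.7, 0.2, -1.6, -0.1, 0.4]
[-3.7, -0.7, 0.3, -1.6, -0.1, 0.4]
[-3.6, -0.7, 0.2, -1.7, 0.0, 0.4]
[-3.6, -0.7, 0.2, -1.6, -0.1, 0.4]
[-3.7, -0.6, 0.2, -1.6, -0.1, 0.4]
[-3.6, -0.7, 0.2, -1.6, -0.1, 0.4]
[-3.7, -0.6, 0.1, -1.7, -0.1, 0.4]
[-3.7, -0.6, 0.2, -1.6, -0.1, 0.4]
[-3.6, -0.6, 0.1, -1.6, -0.1, 0.4]
[-3.7, -0.5, 0.2, -1.6, -0.1, 0.4]
[-3.7, -0.5, 0.1, -1.6, -0.1, 0.4]
[-3.7, -0.5, 0.1, -1.7, -0.1, 0.4]
end [ 0.4668 -0.39    0.2102] err mm [-0.   0.4 -0.6]
```

View pics/p2.png

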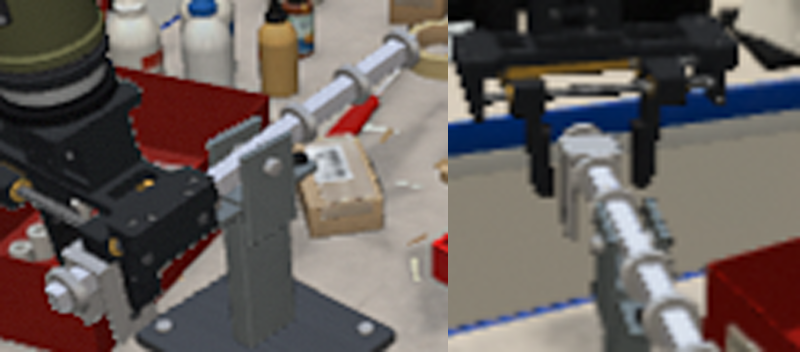

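The view shows the small bracket hanging between the outer collars at the left end. The bar is tilted left end down and clear of its stop, and the fingers are open around the bracket.

Call:
step_arm([
  [-0.3,0,-2,0,1.4,0,-0.3],
  [-0.2,0,-2,0,1.4,0,-0.3],
  [-0.2,0,-2.5,0,1.4,0,-0.3],
  [-0.1,0,-3,0,1.4,0,-0.3],
  [0,0,-3,0,1.4,0,-0.3],
  [-3,-0.8,0,-1,0,0.4,-0.5],
  [-3.6,-0.8,0,-1.6,0,0.4,-1],
  [-3.6,-0.8,0,-1.6,0,0.4,-1],
])

```text
clock: 12.12
tool_pos: [0.6261, 0.0701, 0.2771]
eef_rot: [0.756, 0.653, 0.025, 0.029]
contact_force: [-0.1, -0.5, 0.5]
opening: 0.952
finger_force: 0.0
```

Call:
step_arm([
  [-3.6,-0.8,0.2,-1.6,0,0.4,-1],
  [-3.6,-0.8,0.2,-1.6,0,0.4,-1],
  [-3.6,-0.8,0.2,-1.6,0,0.4,-1],
  [-3.6,-0.8,0.2,-1.6,0,0.4,-1],
  [-3.6,-0.7,0.2,-1.6,0,0.4,-1],
  [-3.6,-0.7,0.2,-1.6,0,0.4,-1],
  [-3.6,-0.7,0.2,-1.6,0,0.4,-1],
  [0,0,0,0,0,0,-1],
])

```text
clock: 13.12
tool_pos: [0.5331, -0.173, 0.2535]
eef_rot: [0.768, 0.627, 0.087, 0.103]
contact_force: [-0.1, 1.2, 0.4]
opening: 0.999
finger_force: 0.0
```

Run:
```python
from h import *
from plant import r
s=r.get_state(); print(s["clock"],s["tool_pos"],s["q"].round(2),s["contact_force"])
g=np.array([.4915,-.3955,.1575])-.022*ZB
plan(s,g+.08*ZB,rot(RY,26),8)
# bar tilt from scene: pivot/right-end collar check
```

```text
13.125 [ 0.53313828 -0.17298497  0.25353658] [ 0.7   0.6  -0.73  1.99  0.86  0.55 -0.8 ] [-0.07002493  1.18217099  0.4188341 ]
[-2.8, -0.4, 0.4, -1.3, -0.1, 0.2]
[-2.8, -0.4, 0.5, -1.3, -0.1, 0.2]
[-2.9, -0.4, 0.4, -1.4, -0.1, 0.2]
[-2.8, -0.4, 0.5, -1.3, -0.1, 0.2]
[-2.8, -0.4, 0.4, -1.3, -0.2, 0.3]
[-2.8, -0.4, 0.4, -1.3, -0.1, 0.2]
[-2.9, -0.4, 0.4, -1.3, -0.1, 0.2]
[-2.8, -0.4, 0.4, -1.4, -0.1, 0.2]
end [ 0.4669 -0.3898  0.2102] err mm [-0.1  0.2 -0.6]
```

Call:
step_arm([
  [-2.8,-0.4,0.4,-1.3,-0.1,0.2,-1],
  [-2.8,-0.4,0.4,-1.3,-0.1,0.2,-1],
  [-2.8,-0.4,0.4,-1.3,-0.1,0.2,-1],
  [-2.8,-0.4,0.4,-1.3,-0.1,0.2,-1],
  [-2.8,-0.4,0.4,-1.3,-0.1,0.2,-1],
  [-2.8,-0.4,0.4,-1.3,-0.1,0.2,-1],
  [-2.8,-0.4,0.4,-1.3,-0.1,0.2,-1],
  [0,0,0,0,0,0,-1],
])

```text
clock: 14.12
tool_pos: [0.4777, -0.3593, 0.2167]
eef_rot: [0.764, 0.609, 0.134, 0.166]
contact_force: [0.4, 0.9, -0.6]
opening: 1.0
finger_force: 0.0
```

```bash
cat > chk.py <<'E'
from h import *
from plant import r
def chk(t,off):
    s=r.get_state(); print(s["clock"],s["tool_pos"],s["q"].round(2))
    t=np.array(t); plan(s,t+off*ZB,rot(RY,26),4)
    w=r.snapshot("wrist"); im=cv2.cvtColor(w["pixels"],cv2.COLOR_RGB2BGR)
    B=R.from_euler('z',RY,degrees=True)*R.from_euler('y',-26,degrees=True)
    q=proj(w,[t+B.apply([.019*a,.018*b,0]) for a,b in((1,1),(1,-1),(-1,-1),(-1,1))])
    u,v=np.round(q.mean(0)).astype(int); print(q.round(1).tolist(),q.mean(0))
    px=im[v,u].astype(int)
    m=(np.abs(im.astype(int)-px).max(2)<14).astype(np.uint8); n,l,S,C=cv2.connectedComponentsWithStats(m); i=l[v,u]
    print(S[i],C[i],cv2.boxPoints(cv2.minAreaRect(cv2.findContours((l==i).astype(np.uint8),0,2)[0][0])).round(1).tolist())
E
python3 -c "
from chk import *
chk([.4915,-.3955,.1575],.058)"
```

```text
14.125 [ 0.47774742 -0.35931401  0.21671391] [ 1.04  0.68 -0.61  2.04  1.1   0.23 -0.66]
[-0.8, -0.2, 0.1, -0.4, -0.1, 0.1]
[-0.8, -0.1, 0.1, -0.3, -0.1, 0.1]
[-0.8, -0.2, 0.2, -0.4, -0.1, 0.1]
[-0.8, -0.1, 0.1, -0.3, -0.1, 0.1]
end [ 0.4673 -0.3897  0.2096] err mm [-0.5  0.1  0. ]
[[269.8, 236.5], [268.4, 283.2], [214.1, 282.2], [212.5, 235.6]] [241.1822334  259.35653999]
[ 212  236   60   55 2575] [240.41592233 259.13009709] [[212.0, 236.0], [271.0, 236.0], [271.0, 290.0], [212.0, 290.0]]
```

Call:
step_arm([
  [-0.8,-0.2,0.1,-0.4,-0.1,0.1,-1],
  [-0.8,-0.1,0.1,-0.3,-0.1,0.1,-1],
  [-0.8,-0.2,0.2,-0.4,-0.1,0.1,-1],
  [-0.8,-0.1,0.1,-0.3,-0.1,0.1,-1],
  [0,0,2,0,0,0,-1],
  [0,0,2,0,0,0,-1],
  [0,0,2,0,0,0,-1],
  [0,0,2,0,0,0,-0.3],
])

```text
clock: 15.18
tool_pos: [0.5013, -0.3957, 0.1379]
eef_rot: [0.763, 0.606, 0.139, 0.176]
contact_force: [-0.3, 0.2, 0.3]
opening: 0.911
finger_force: 0.0
```

Call:
step_arm([
  [0,0,0,0,0,0,0],
  [0,0,0,0,0,0,1],
  [0,0,0,0,0,0,1],
  [0,0,0,0,0,0,1],
  [0,0,0,0,0,0,1],
  [0,0,0,0,0,0,1],
], force=45)

```text
clock: 15.92
tool_pos: [0.5005, -0.3955, 0.1388]
eef_rot: [0.764, 0.605, 0.139, 0.175]
contact_force: [-4.7, 1.0, 6.0]
opening: 0.429
finger_force: 45.0
```

Call:
step_arm([
  [0,0,-1,0,0,0,1],
  [0,0,-1.5,0,0,0,1],
  [0,0,-2,0,0,0,1],
  [0,0,-2,0,0,0,1],
  [0,0,-2,0,0,0,1],
  [0,0,-2,0,0,0,1],
  [0,0,-1,0,0,0,1],
  [0,0,0,0,0,0,1],
])

```text
clock: 16.92
tool_pos: [0.4539, -0.3844, 0.2338]
eef_rot: [0.764, 0.606, 0.138, 0.173]
contact_force: [-0.2, 0.1, -4.2]
opening: 0.422
finger_force: 45.0
```

Run:
```python
from h import *
from plant import r
s=r.get_state(); print(s["clock"],s["tool_pos"],s["q"].round(2),s["contact_force"])
b=rot(BY).as_matrix(); seat=PIV-.14*b[:,0]+[0,0,.009]; print(seat)
p=s["tool_pos"]; p1=[p[0]+.03,p[1]+.05,.33]
plan(s,p1,rot(RY,15),5)
t=dict(s);t["tool_pos"]=p1;t["eef_rot"]=rot(RY,15).as_quat()
plan(t,[seat[0],seat[1],.335],rot(BY),9)
```

```text
16.925 [ 0.45389326 -0.38444315  0.23384181] [ 1.2   0.68 -0.76  2.03  1.08  0.3  -0.57] [-0.17528919  0.1299956  -4.22594373]
[ 0.62968084 -0.10898603  0.179     ]
[1.1, 1.1, -1.6, 2.1, 0.0, 0.0]
[1.1, 1.1, -1.6, 2.1, -0.1, 0.1]
[1.1, 1.1, -1.7, 2.1, 0.0, 0.0]
[1.2, 0.9, -1.7, 2.1, 0.0, 0.0]
[1.1, 0.9, -1.7, 2.2, -0.1, 0.1]
end [ 0.4835 -0.334   0.3299] err mm [ 0.4 -0.4  0.1]
[2.8, 1.0, 0.2, 1.7, 0.1, -0.7]
[2.8, 1.0, 0.2, 1.6, 0.1, -0.7]
[2.8, 1.0, 0.1, 1.7, 0.1, -0.8]
[2.8, 1.1, 0.2, 1.7, 0.1, -0.7]
[2.7, 1.2, 0.1, 1.6, 0.1, -0.7]
[2.8, 1.1, 0.0, 1.7, 0.1, -0.7]
[2.7, 1.3, 0.1, 1.7, 0.1, -0.7]
[2.7, 1.2, 0.0, 1.6, 0.1, -0.7]
[2.7, 1.3, 0.0, 1.7, 0.0, -0.8]
end [ 0.63   -0.1092  0.3347] err mm [-0.3  0.2  0.3]
```

Call:
step_arm([
  [1.1,1.1,-1.6,2.1,0,0,1],
  [1.1,1.1,-1.6,2.1,0,0,1],
  [1.1,1.1,-1.7,2.1,0,0,1],
  [1.2,0.9,-1.7,2.1,0,0,1],
  [1.1,0.9,-1.7,2.1,0,0,1],
  [2.8,1,0.2,1.7,0.1,-0.7,1],
  [2.8,1,0.2,1.7,0.1,-0.7,1],
  [2.8,1,0.1,1.7,0.1,-0.7,1],
])

```text
clock: 17.92
tool_pos: [0.5322, -0.2575, 0.331]
eef_rot: [0.769, 0.634, 0.054, 0.067]
contact_force: [0.3, 0.3, -4.2]
opening: 0.43
finger_force: 45.0
```

Call:
step_arm([
  [2.8,1.1,0.2,1.7,0.1,-0.7,1],
  [2.7,1.2,0.1,1.7,0.1,-0.7,1],
  [2.8,1.1,0,1.7,0.1,-0.7,1],
  [2.7,1.3,0.1,1.7,0.1,-0.7,1],
  [2.7,1.2,0,1.7,0.1,-0.7,1],
  [2.7,1.3,0,1.7,0,-0.7,1],
  [0,0,0,0,0,0,1],
  [0,0,0,0,0,0,1],
])

```text
clock: 18.92
tool_pos: [0.6291, -0.1086, 0.334]
eef_rot: [0.748, 0.664, -0.001, -0.002]
contact_force: [0.8, -0.2, -3.2]
opening: 0.427
finger_force: 45.0
```

Run:
```python
from h import *
from plant import r
s=r.get_state(); print(s["clock"],s["tool_pos"],s["q"].round(2),s["contact_force"])
b=rot(BY).as_matrix(); seat=PIV-.14*b[:,0]+[0,0,.009]
plan(s,[seat[0]-.0,seat[1],.31],rot(BY,0,-.14),3)
o=[]
for n,(x0,x1,y0,y1) in {"scene":(105,255,80,230),"side":(225,345,85,205)}.items():
    w=r.snapshot(n); im=cv2.cvtColor(w["pixels"],cv2.COLOR_RGB2BGR); o.append(cv2.resize(im[y0:y1,x0:x1],(400,400),interpolation=cv2.INTER_CUBIC))
cv2.imwrite("pics/p3.png",np.hstack(o))
```

```text
18.925 [ 0.62911961 -0.1085713   0.33404589] [ 0.56  0.77 -0.94  1.39  0.62  1.3  -0.54] [ 0.84015966 -0.2374716  -3.18018144]
[0.0, 0.0, 0.8, -0.1, -2.7, 0.0]
[0.0, 0.0, 0.8, -0.1, -2.7, 0.1]
[0.1, 0.1, 0.8, -0.1, -2.6, 0.0]
end [ 0.63   -0.1088  0.31  ] err mm [-0.3 -0.2  0. ]
```

View pics/p3.png

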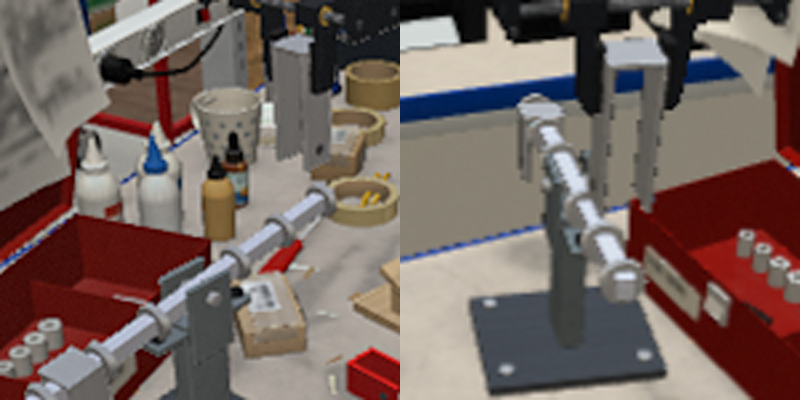

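The view shows the large bracket over the raised right outer seat, legs astride the bar line in the side half (600 and 645). The small one still hangs at the left end.

Run:
```python
from h import *
from plant import r
s=r.get_state()
b=rot(BY).as_matrix()[:,0]; p=PIV-.1219*b; p[2]=.31
plan(s,p,rot(BY,0,-.14),4)
```

```text
[0.5, 0.0, 0.6, -0.1, -2.0, 0.0]
[0.5, 0.0, 0.6, 0.0, -2.0, 0.0]
[0.5, 0.1, 0.6, -0.1, -2.0, 0.0]
[0.5, 0.0, 0.6, -0.1, -2.0, 0.0]
end [ 0.6319 -0.091   0.3095] err mm [-0.1 -0.   0.5]
```

Call:
step_arm([
  [0.5,0,0.4,-0.1,-2,0,1],
  [0.5,0,0.5,0,-2,0,1],
  [0.5,0.1,0.6,-0.1,-2,0,1],
  [0.5,0,0.6,0,-2,0,1],
  [0,0,1,0,0,0,1],
  [0,0,1.5,0,0,0,1],
  [0,0,1.5,0,0,0,1],
  [0,0,0,0,0,0,1],
])

```text
clock: 20.02
tool_pos: [0.6306, -0.0964, 0.2715]
eef_rot: [0.746, 0.662, -0.053, 0.044]
contact_force: [-0.1, -0.6, -3.4]
opening: 0.424
finger_force: 45.0
```

Call:
step_arm([
  [0,0,1.5,0,0,0,1],
  [0,0,1.5,0,0,0,1],
  [0,0,1.5,0,0,0,1],
  [0,0,1.5,0,0,0,1],
  [0,0,1,0,0,0,1],
  [0,0,0.5,0,0,0,1],
  [0,0,0,0,0,0,1],
  [0,0,0,0,0,0,1],
])

```text
clock: 21.02
tool_pos: [0.6308, -0.1049, 0.1998]
eef_rot: [0.746, 0.663, -0.051, 0.046]
contact_force: [-0.7, 0.7, -2.9]
opening: 0.433
finger_force: 45.0
```

Run:
```python
from h import *
from plant import r
s=r.get_state(); print(s["clock"],s["contact_force"],s["tool_pos"])
b=rot(BY).as_matrix()[:,0]; p=PIV-.1398*b; p[2]=.183
plan(s,p,rot(BY,0,-.14),2)
```

```text
21.025 [-0.65968757  0.67195457 -2.85723194] [ 0.63084061 -0.10491974  0.19978703]
[-0.1, 0.0, 0.9, 0.0, -0.1, 0.1]
[-0.1, -0.1, 0.8, 0.0, -0.1, 0.0]
end [ 0.6293 -0.1091  0.1832] err mm [ 0.4  0.3 -0.2]
```

Call:
step_arm([
  [-0.1,0,0.9,0,0,0,1],
  [-0.1,0,0.8,0,0,0,1],
  [0,0,0.4,0,1.5,0,1],
  [0,0,0.4,0,1.5,0,1],
  [0,0,0.4,0,1.5,0,1],
  [0,0,0.4,0,1.5,0,1],
  [0,0,0,0,0,0,1],
  [0,0,0,0,0,0,1],
])

```text
clock: 22.02
tool_pos: [0.6296, -0.1118, 0.1667]
eef_rot: [0.748, 0.664, -0.013, 0.011]
contact_force: [-0.4, -1.3, -2.5]
opening: 0.431
finger_force: 45.0
```

Call:
step_arm([
  [0,0,0.4,0,1.5,0,1],
  [0,0,0.4,0,1.5,0,1],
  [0,0,0.4,0,1.5,0,1],
  [0,0,0,0,1,0,1],
  [0,0,0,0,0,0,1],
  [0,0,0,0,0,0,1],
])

```text
clock: 22.78
tool_pos: [0.6295, -0.1116, 0.1547]
eef_rot: [0.747, 0.664, 0.023, -0.021]
contact_force: [0.5, 0.5, -1.5]
opening: 0.424
finger_force: 45.0
```

Call:
step_arm([
  [0,0,0.3,0,0,0,1],
  [0,0,0,0,0,0,1],
  [0,0,0,0,0,0,1],
])

```text
clock: 23.15
tool_pos: [0.6296, -0.1113, 0.1517]
eef_rot: [0.747, 0.664, 0.023, -0.021]
contact_force: [-1.1, -1.4, 0.0]
opening: 0.426
finger_force: 45.0
```

Call:
step_arm([
  [0,0,0,0,0,0,0.1],
  [0,0,0,0,0,0,-0.3],
  [0,0,0,0,0,0,-0.3],
  [0,0,0,0,0,0,-0.3],
])

```text
clock: 23.65
tool_pos: [0.6297, -0.1108, 0.1518]
eef_rot: [0.747, 0.664, 0.023, -0.021]
contact_force: [-0.4, -0.2, 0.6]
opening: 0.651
finger_force: 0.0
```

Run:
```python
from h import *
from plant import r
s=r.get_state(); print(s["clock"],s["contact_force"],s["tool_pos"])
plan(s,[s["tool_pos"][0],s["tool_pos"][1],.235],rot(BY,0,0),4)
print()
t=dict(s);t["tool_pos"]=[s["tool_pos"][0],s["tool_pos"][1],.235];t["eef_rot"]=rot(BY).as_quat()
g=np.array([.5282,-.3279,.1165])-.017*ZB
plan(t,g+.08*ZB,rot(RY,26),9)
for n in("scene","side"): pickle.dump(r.snapshot(n),open(f"pics/{n}4.pkl","wb"))
```

```text
23.65 [-0.40010265 -0.1812287   0.60452669] [ 0.62974919 -0.11079685  0.151751  ]
[0.1, 0.0, -2.1, 0.0, -0.9, 0.0]
[0.1, 0.0, -2.1, 0.0, -0.9, 0.1]
[0.1, 0.0, -2.0, 0.0, -0.9, 0.0]
[0.0, 0.0, -2.1, 0.0, -0.9, 0.0]
end [ 0.6298 -0.1111  0.2348] err mm [-0.   0.3  0.2]

[-2.5, -1.1, 0.7, -2.9, -0.2, 0.7]
[-2.5, -1.2, 0.6, -2.9, -0.1, 0.7]
[-2.5, -1.1, 0.6, -2.9, -0.2, 0.7]
[-2.6, -1.1, 0.5, -2.8, -0.2, 0.7]
[-2.5, -1.2, 0.5, -2.9, -0.1, 0.8]
[-2.6, -1.1, 0.5, -2.9, -0.2, 0.7]
[-2.5, -1.1, 0.4, -2.9, -0.1, 0.7]
[-2.6, -1.1, 0.3, -2.9, -0.2, 0.7]
[-2.6, -1.1, 0.3, -2.9, -0.2, 0.7]
end [ 0.5012 -0.3214  0.173 ] err mm [ 0.1 -0.1  0.1]
```

Call:
step_arm([
  [0.1,0,-2.1,0,-0.9,0,-0.3],
  [0.1,0,-2.1,0,-0.9,0,-0.3],
  [0.1,0,-2,0,-0.9,0,-0.3],
  [0,0,-2.1,0,-0.9,0,-0.3],
  [-1.5,-1.1,-0.5,-2.9,-0.2,0.7,-0.5],
  [-2.5,-1.1,0.4,-2.9,-0.2,0.7,-1],
  [-2.5,-1.1,0.6,-2.9,-0.2,0.7,-1],
  [-2.5,-1.1,0.6,-2.9,-0.2,0.7,-1],
])

```text
clock: 24.75
tool_pos: [0.5755, -0.1953, 0.2223]
eef_rot: [0.76, 0.642, 0.062, 0.081]
contact_force: [0.3, -0.7, -0.0]
opening: 0.996
finger_force: 0.0
```

Call:
step_arm([
  [-2.5,-1.1,0.5,-2.9,-0.2,0.7,-1],
  [-2.5,-1.1,0.5,-2.9,-0.2,0.7,-1],
  [-2.5,-1.1,0.5,-2.9,-0.2,0.7,-1],
  [-2.5,-1.1,0.5,-2.9,-0.2,0.7,-1],
  [-2.5,-1.1,0.4,-2.9,-0.2,0.7,-1],
  [-1.5,0,0.4,0,0,0,-1],
  [0,0,0,0,0,0,-1],
])

```text
clock: 25.62
tool_pos: [0.5087, -0.3216, 0.1819]
eef_rot: [0.764, 0.606, 0.133, 0.177]
contact_force: [-0.5, 0.9, 0.7]
opening: 1.005
finger_force: 0.0
```

```bash
python3 -c "
from chk import *
chk([.5282,-.3279,.1165],.063)"
```

```text
25.625 [ 0.50866036 -0.32161271  0.18191458] [ 0.92  0.74 -0.59  2.09  1.74  0.26 -1.38]
[0.0, -0.3, 0.1, -0.1, 0.1, 0.1]
[-0.1, -0.2, 0.1, -0.1, 0.2, 0.1]
[0.0, -0.3, 0.2, -0.1, 0.1, 0.0]
[-0.1, -0.2, 0.1, -0.1, 0.1, 0.1]
end [ 0.5015 -0.322   0.1731] err mm [-0.2  0.5  0. ]
[[262.8, 188.7], [261.9, 238.8], [206.2, 238.4], [204.1, 188.3]] [233.74961722 213.55535029]
[ 204  188   57   48 2634] [232.13933181 211.26157935] [[204.0, 188.0], [260.0, 188.0], [260.0, 235.0], [204.0, 235.0]]
```

The wrist mask puts the middle bracket within 2 px of the prediction, so I'll grasp it.

Call:
step_arm([
  [0,-0.5,0.2,-0.2,0.2,0.1,-1],
  [-0.1,-0.5,0.3,-0.2,0.2,0.1,-1],
  [0,0,2,0,0,0,-1],
  [0,0,2,0,0,0,-1],
  [0,0,2,0,0,0,-1],
  [0,0,2,0,0,0,-0.3],
  [0,0,0,0,0,0,0],
  [0,0,0,0,0,0,1],
])

```text
clock: 26.68
tool_pos: [0.5361, -0.3268, 0.1013]
eef_rot: [0.763, 0.606, 0.139, 0.176]
contact_force: [-0.7, 0.0, -0.5]
opening: 0.686
finger_force: 0.0
```

Call:
step_arm([
  [0,0,0,0,0,0,1],
  [0,0,0,0,0,0,1],
  [0,0,0,0,0,0,1],
  [0,0,0,0,0,0,1],
  [0,0,0,0,0,0,1],
], force=40)

```text
clock: 27.3
tool_pos: [0.5353, -0.3276, 0.1008]
eef_rot: [0.764, 0.606, 0.139, 0.176]
contact_force: [-4.0, 0.2, 5.6]
opening: 0.425
finger_force: 40.0
```

Call:
step_arm([
  [0,0,-1,0,0,0,1],
  [0,0,-1.5,0,0,0,1],
  [0,0,-2,0,0,0,1],
  [0,0,-2,0,0,0,1],
  [0,0,-2,0,0,0,1],
  [0,0,-1.5,0,0,0,1],
  [0,0,0,0,0,0,1],
])

```text
clock: 28.18
tool_pos: [0.4927, -0.3175, 0.1917]
eef_rot: [0.763, 0.606, 0.139, 0.177]
contact_force: [-0.4, 0.0, -1.8]
opening: 0.428
finger_force: 40.0
```

Run:
```python
from h import *
from plant import r
s=r.get_state(); print(s["clock"],s["tool_pos"],s["q"].round(2),s["contact_force"])
b=rot(BY).as_matrix()[:,0]; p=PIV+.072*b; p[2]=.28; print(p)
p0=s["tool_pos"]; p1=[p0[0]+.02,p0[1]+.06,.29]
plan(s,p1,rot(RY,15),5)
t=dict(s);t["tool_pos"]=p1;t["eef_rot"]=rot(RY,15).as_quat(); print()
plan(t,p,rot(BY,0,.08),11)
```

```text
28.175 [ 0.4927031  -0.31752388  0.19173421] [ 0.95  0.71 -0.62  2.13  1.78  0.26 -1.41] [-0.42059566  0.03106568 -1.80690606]
[0.65514985 0.10147853 0.28      ]
[1.3, 1.0, -1.7, 2.2, 0.0, 0.0]
[1.2, 0.9, -1.8, 2.2, 0.0, 0.1]
[1.3, 0.8, -1.8, 2.2, 0.0, 0.0]
[1.2, 0.8, -1.8, 2.2, 0.1, 0.1]
[1.3, 0.6, -1.8, 2.2, 0.0, 0.0]
end [ 0.5124 -0.2573  0.2897] err mm [ 0.3 -0.3  0.3]

[3.5, 0.5, 0.2, 1.4, 0.5, -0.5]
[3.4, 0.5, 0.3, 1.4, 0.5, -0.6]
[3.5, 0.5, 0.2, 1.4, 0.5, -0.5]
[3.5, 0.6, 0.3, 1.3, 0.5, -0.5]
[3.4, 0.6, 0.3, 1.4, 0.5, -0.6]
[3.4, 0.6, 0.3, 1.4, 0.4, -0.5]
[3.5, 0.7, 0.3, 1.4, 0.5, -0.5]
[3.4, 0.8, 0.3, 1.4, 0.5, -0.6]
[3.4, 0.8, 0.3, 1.4, 0.5, -0.5]
[3.4, 0.8, 0.4, 1.4, 0.5, -0.5]
[3.4, 0.8, 0.3, 1.3, 0.5, -0.6]
end [0.655  0.1016 0.2803] err mm [ 0.2 -0.1 -0.3]
```

Call:
step_arm([
  [1.3,1,-1.7,2.2,0,0,1],
  [1.2,0.9,-1.8,2.2,0,0.1,1],
  [1.3,0.8,-1.8,2.2,0,0,1],
  [1.2,0.8,-1.8,2.2,0.1,0.1,1],
  [1.3,0.6,-1.8,2.2,0,0,1],
  [3.5,0.5,0.2,1.4,0.5,-0.5,1],
  [3.4,0.5,0.3,1.4,0.5,-0.6,1],
  [3.5,0.5,0.2,1.4,0.5,-0.5,1],
])

```text
clock: 29.18
tool_pos: [0.543, -0.1703, 0.264]
eef_rot: [0.771, 0.629, 0.069, 0.075]
contact_force: [-0.1, 0.2, -2.3]
opening: 0.428
finger_force: 40.0
```

Call:
step_arm([
  [3.5,0.6,0.3,1.3,0.5,-0.5,1],
  [3.4,0.6,0.3,1.4,0.5,-0.6,1],
  [3.4,0.6,0.3,1.4,0.4,-0.5,1],
  [3.5,0.7,0.3,1.4,0.5,-0.5,1],
  [3.4,0.8,0.3,1.4,0.5,-0.6,1],
  [3.4,0.8,0.3,1.4,0.5,-0.5,1],
  [3.4,0.8,0.4,1.4,0.5,-0.5,1],
  [2.5,0.5,0.3,1.3,0.5,-0.6,1],
])

```text
clock: 30.18
tool_pos: [0.6425, 0.0832, 0.2548]
eef_rot: [0.747, 0.664, 0.031, -0.018]
contact_force: [-0.1, -0.3, -3.2]
opening: 0.428
finger_force: 40.0
```

Call:
step_arm([
  [0,0,0,0,0,0,1],
  [0,0,0,0,0,0,1],
])

```text
clock: 30.42
tool_pos: [0.6421, 0.08, 0.2549]
eef_rot: [0.748, 0.663, 0.031, -0.017]
contact_force: [0.4, -0.8, -1.9]
opening: 0.423
finger_force: 40.0
```

Run:
```python
from h import *
from plant import r
s=r.get_state(); print(s["clock"],s["tool_pos"],s["contact_force"])
b=rot(BY).as_matrix()[:,0]; p=PIV+.0735*b; p[2]=.255
plan(s,p,rot(BY,0,.08),3)
o=[]
for n,(x0,x1,y0,y1) in {"scene":(100,250,90,240),"side":(225,345,85,205)}.items():
    w=r.snapshot(n); im=cv2.cvtColor(w["pixels"],cv2.COLOR_RGB2BGR); o.append(cv2.resize(im[y0:y1,x0:x1],(400,400),interpolation=cv2.INTER_CUBIC))
cv2.imwrite("pics/p4.png",np.hstack(o))
```

```text
30.425 [0.64206087 0.08003568 0.25485198] [ 0.4402718  -0.81882324 -1.87174038]
[0.8, 0.3, 0.1, 0.3, 0.2, 0.0]
[0.8, 0.4, 0.0, 0.3, 0.2, 0.0]
[0.8, 0.3, 0.1, 0.3, 0.2, 0.1]
end [0.6549 0.1027 0.2547] err mm [0.5 0.2 0.3]
```

View pics/p4.png

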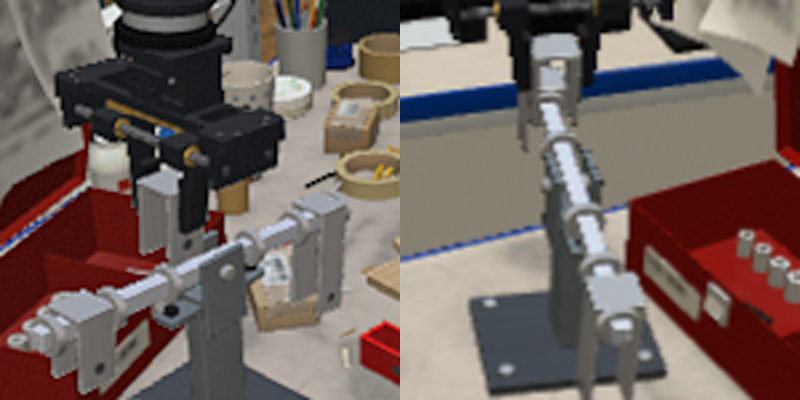

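The view shows the large bracket seated at the right end, the first small one at the left end, and the second small one above the free left inner seat.

Call:
step_arm([
  [0.8,0.3,0,0.3,0.2,0,1],
  [0.8,0.4,0,0.3,0.2,0,1],
  [0.8,0.3,0,0.3,0.2,0,1],
  [0,0,0,0,0,0,1],
  [0,0,1,0,0,0,1],
  [0,0,1,0,0,0,1],
  [0,0,1,0,0,0,1],
  [0,0,0,0,0,0,1],
])

```text
clock: 31.52
tool_pos: [0.6549, 0.1061, 0.2262]
eef_rot: [0.747, 0.664, 0.03, -0.027]
contact_force: [0.4, 0.2, -2.9]
opening: 0.426
finger_force: 40.0
```

Call:
step_arm([
  [0,0,1,0,0,0,1],
  [0,0,1,0,0,0,1],
  [0,0,1,0,0,0,1],
  [0,0,1,0,0,0,1],
  [0,0,0.5,0,0,0,1],
  [0,0,0,0,0,0,1],
  [0,0,0,0,0,0,1],
])

```text
clock: 32.4
tool_pos: [0.6563, 0.1103, 0.1832]
eef_rot: [0.747, 0.664, 0.031, -0.027]
contact_force: [-0.5, 0.7, -2.6]
opening: 0.431
finger_force: 40.0
```

Run:
```python
from h import *
from plant import r
s=r.get_state(); print(s["clock"],s["tool_pos"],s["contact_force"])
b=rot(BY).as_matrix()[:,0]; p=PIV+.080*b; p[2]=.168
plan(s,p,rot(BY,0,0),4)
```

```text
32.4 [0.65634882 0.1103359  0.1831552 ] [-0.53450907  0.72844073 -2.57673035]
[-0.1, 0.0, 0.4, 0.0, -1.2, 0.0]
[0.0, 0.0, 0.4, 0.0, -1.1, 0.1]
[0.0, 0.0, 0.3, 0.1, -1.2, 0.0]
[-0.1, 0.0, 0.4, 0.0, -1.2, 0.0]
end [0.6562 0.1091 0.1681] err mm [-0.1  0.3 -0.1]
```

Call:
step_arm([
  [-0.1,0,0.4,0,-1.2,0,1],
  [0,0,0.4,0,-1.2,0,1],
  [0,0,0.4,0,-1.2,0,1],
  [0,0,0.3,0,-1,0,1],
  [0,0,0,0,0,0,1],
  [0,0,0,0,0,0,0.1],
  [0,0,0,0,0,0,-0.3],
  [0,0,0,0,0,0,-0.3],
])

```text
clock: 33.4
tool_pos: [0.6562, 0.1097, 0.1678]
eef_rot: [0.748, 0.664, 0.001, 0.0]
contact_force: [0.3, -0.4, -0.3]
opening: 0.64
finger_force: 0.0
```

Call:
step_arm([
  [0,0,0,0,0,0,-0.3],
  [0,0,-1,0,0,0,-0.3],
  [0,0,-2,0,0,0,-0.3],
  [0,0,-2,0,0,0,-0.3],
  [0,0,-3,0,0,0,-0.3],
  [0,0,-4,0,0,0,-0.3],
  [-3,-3,-2,0,0,0,-0.3],
  [0,0,0,0,0,0,-0.3],
])

```text
clock: 34.4
tool_pos: [0.6222, 0.0821, 0.3111]
eef_rot: [0.748, 0.664, 0.002, 0.002]
contact_force: [-0.1, -0.4, 0.3]
opening: 0.651
finger_force: 0.0
```

Run:
```python
from h import *
from plant import r
s=r.get_state(); print(s["clock"],s["tool_pos"],s["contact_force"])
# level check: light bracket/bar pixels vs level prediction of both bar ends
import cv2
b=rot(BY).as_matrix()[:,0]
for n in("scene","side"):
    w=r.snapshot(n); pickle.dump(w,open(f"pics/{n}5.pkl","wb"))
    im=cv2.cvtColor(w["pixels"],cv2.COLOR_RGB2BGR); hsv=cv2.cvtColor(im,cv2.COLOR_BGR2HSV)
    for k in(.0,.05): print(n,k,[proj(w,PIV+t*b+[0,0,.17*np.sign(t)*k]).round(1).tolist() for t in(.182,-.182)])
    # bright end squares
    for t in(.182,-.182):
        u,v=np.round(proj(w,PIV+t*b)[0]).astype(int)
        g=cv2.cvtColor(im,cv2.COLOR_BGR2GRAY)[v-9:v+10,u-9:u+10]
        m=g>g.max()-35; yy,xx=np.nonzero(m); print(" end",t,"bright centroid",(xx.mean()+u-9).round(1),(yy.mean()+v-9).round(1),m.sum())
a=np.hstack([cv2.resize(cv2.cvtColor(pickle.load(open(f"pics/{n}5.pkl","rb"))["pixels"],cv2.COLOR_RGB2BGR)[y0:y1,x0:x1],(400,400)) for n,(x0,x1,y0,y1) in {"scene":(100,250,110,260),"side":(225,345,85,205)}.items()])
cv2.imwrite("pics/p5.png",a)
```

```text
34.4 [0.62224614 0.08205547 0.3111095 ] [-0.08009491 -0.43415065  0.26893682]
scene 0.0 [[[114.9, 224.0]], [[228.6, 160.7]]]
scene 0.05 [[[114.3, 220.6]], [[228.6, 163.6]]]
 end 0.182 bright centroid 116.9 217.8 18
 end -0.182 bright centroid 228.8 160.7 174
side 0.0 [[[264.1, 109.7]], [[292.2, 181.0]]]
side 0.05 [[[264.1, 107.2]], [[291.9, 183.8]]]
 end 0.182 bright centroid 264.8 107.1 196
 end -0.182 bright centroid 291.3 177.7 9
```

Run:
```python
from h import *
L=lambda n:cv2.cvtColor(pickle.load(open(f"pics/{n}.pkl","rb"))["pixels"],cv2.COLOR_RGB2GRAY)
P={"scene":[(117,223),(170,193),(210,171),(193,180)],"side":[(269,121),(283,153),(290,177),(264,110)]}
for n,pts in P.items():
    a=L(n+"0")
    for k in "45":
        c=L(n+k)
        for u,v in pts:
            m=cv2.matchTemplate(c[v-14:v+15,u-14:u+15],a[v-6:v+7,u-6:u+7],cv2.TM_CCOEFF_NORMED); _,q,_,l=cv2.minMaxLoc(m)
            print(n,k,(u,v),"shift",l[0]-8,l[1]-8,round(q,2))
# bystanders and hanging: pixel change outside the bar/robot region
for n in P:
    w=pickle.load(open(f"pics/{n}0.pkl","rb"))["pixels"].astype(int);x=pickle.load(open(f"pics/{n}5.pkl","rb"))["pixels"].astype(int)
    for nm,(u,v) in ({"tin":(303,225),"carton":(206,200)} if n=="scene" else {"tin":(213,253),"carton":(323,223)}).items(): print(n,nm,np.abs(w-x)[v-10:v+11,u-12:u+13].max(2).mean().round(1))
```

```text
scene 4 (117, 223) shift -1 -7 0.84
scene 4 (170, 193) shift 0 -1 0.9
scene 4 (210, 171) shift 0 4 0.71
scene 4 (193, 180) shift 0 1 0.87
scene 5 (117, 223) shift -1 -2 0.9
scene 5 (170, 193) shift 0 0 0.97
scene 5 (210, 171) shift 0 1 0.94
scene 5 (193, 180) shift 0 0 0.97
side 4 (269, 121) shift 0 -3 0.82
side 4 (283, 153) shift -1 6 0.42
side 4 (290, 177) shift -1 6 0.85
side 4 (264, 110) shift 3 4 0.63
side 5 (269, 121) shift -3 -1 0.5
side 5 (283, 153) shift 0 0 0.96
side 5 (290, 177) shift 0 1 0.86
side 5 (264, 110) shift 0 -1 0.78
scene tin 8.3
scene carton 12.3
side tin 1.1
side carton 1.5
```

Run:
```python
from h import *
from plant import r
w={}
for n in("scene","side"): w[n]=r.snapshot(n)
print(r.get_state()["clock"])
b=rot(BY).as_matrix()[:,0]
K=6
for n in w:
    a=pickle.load(open(f"pics/{n}0.pkl","rb"))["pixels"]; 
    for t in (.172,.05,-.05,-.11,-.172):
        p=proj(w[n],PIV+t*b)[0]; d=(proj(w[n],PIV+t*b+[0,0,t*.05])[0]-p)/.05
        u,v=np.round(p).astype(int)
        for k,c in(("4",pickle.load(open(f"pics/{n}4.pkl","rb"))["pixels"]),("now",w[n]["pixels"])):
            up=lambda i,h:cv2.resize(cv2.cvtColor(i,cv2.COLOR_RGB2GRAY)[v-h:v+h+1,u-h:u+h+1],None,fx=K,fy=K,interpolation=cv2.INTER_CUBIC)
            m=cv2.matchTemplate(up(c,15),up(a,6),cv2.TM_CCOEFF_NORMED); _,q,_,l=cv2.minMaxLoc(m)
            s=(np.array(l)/K-9); print(n,k,t,s.round(2),round(q,2),"phi",(s@d/(d@d)).round(3))
```

```text
34.6
scene 4 0.172 [-0.5  -6.67] 0.91 phi 0.095
scene now 0.172 [ 0.  -1.5] 0.95 phi 0.021
scene 4 0.05 [ 0.33 -2.  ] 0.91 phi 0.103
scene now 0.05 [ 0.33 -0.17] 0.88 phi 0.007
scene 4 -0.05 [0.17 1.17] 0.88 phi 0.065
scene now -0.05 [0.   0.17] 0.98 phi 0.009
scene 4 -0.11 [-0.33  3.83] 0.73 phi 0.099
scene now -0.11 [0.   0.83] 0.94 phi 0.021
scene 4 -0.172 [2.83 3.67] 0.61 phi 0.063
scene now -0.172 [0.   0.33] 0.74 phi 0.006
side 4 0.172 [2.83 4.  ] 0.62 phi -0.078
side now 0.172 [-0.5  -0.83] 0.66 phi 0.016
side 4 0.05 [8.17 7.33] 0.37 phi -0.455
side now 0.05 [ 0.   -0.17] 0.93 phi 0.011
side 4 -0.05 [-0.33  6.67] 0.48 phi 0.418
side now -0.05 [0.   0.33] 0.99 phi 0.021
side 4 -0.11 [-3.5   5.17] 0.69 phi 0.151
side now -0.11 [-0.17  0.67] 0.76 phi 0.019
side 4 -0.172 [-0.5  5.5] 0.93 phi 0.097
side now -0.172 [-0.17  1.33] 0.94 phi 0.023
```

Run:
```python
from h import *
b=rot(BY).as_matrix()[:,0]; ax=rot(BY).as_matrix()[:,1]
for nm,t,zs in(("large",-.14,(.085,.10,.115)),("smallA",.14,(.125,.135,.145)),("smallB",.08,(.125,.135,.145))):
    A=[];y=[];print(nm)
    for n in("scene","side"):
        w=pickle.load(open(f"pics/{n}5.pkl","rb"));a=pickle.load(open(f"pics/{n}0.pkl","rb"))["pixels"].astype(int)
        D=np.abs(w["pixels"].astype(int)-a).max(2)
        for z in zs:
            C=PIV+t*b+[0,0,.02*t*1]; C[2]=z+.02*t
            cor=[C+.019*i*ax+.018*j*b for i in(1,-1) for j in(1,-1)]
            q=proj(w,cor)
            for f in(np.argmin,np.argmax):
                k=f(q[:,0]);u,v=q[k]; row=D[int(round(v))]; s=1 if f is np.argmax else -1
                # outermost strong change within +-6 px
                cs=np.arange(int(round(u))-6,int(round(u))+7); hit=cs[row[cs]>25]
                if not len(hit) or len(hit)==13: continue
                e=(hit.max()+.5 if s>0 else hit.min()-.5)
                if abs(e-u)>5.5: continue
                A.append([(proj(w,[cor[k]+.01*d])[0,0]-u)/10 for d in(ax,b)]); y.append(e-u)
                print("",n,z,"R" if s>0 else "L",round(e-u,1))
    A=np.array(A);y=np.array(y); x,res,_,_=np.linalg.lstsq(A,y,rcond=None); print(" shift mm across,along bar(+left):",x.round(1),(A@x-y).round(1))
```

```text
large
 scene 0.085 L 1.8
 scene 0.085 R 0.9
 scene 0.1 L 1.9
 scene 0.1 R 0.9
 scene 0.115 L 1.1
 scene 0.115 R 1.0
 side 0.085 L 4.3
 side 0.085 R 0.9
 side 0.1 L 4.0
 side 0.1 R 1.4
 side 0.115 L 1.8
 side 0.115 R -0.1
 shift mm across,along bar(+left): [ 3.3 -8.7] [-0.5  0.3 -0.6  0.2  0.2  0.2 -2.4  1.2 -2.1  0.7  0.2  2.2]
smallA
 scene 0.125 L -0.5
 scene 0.125 R -0.2
 scene 0.135 R -2.7
 scene 0.145 L 4.8
 scene 0.145 R -3.3
 side 0.125 L 0.2
 side 0.135 L 1.2
 side 0.145 L 1.1
 side 0.145 R 4.9
 shift mm across,along bar(+left): [ 5.6 -3.8] [ 0.2 -0.2  2.4 -5.   2.9  1.7  0.8  0.8 -2.8]
smallB
 scene 0.125 R -0.6
 scene 0.135 R -0.3
 scene 0.145 L -4.1
 scene 0.145 R -2.9
 side 0.125 L -0.2
 side 0.135 L -1.2
 side 0.145 L -1.3
 shift mm across,along bar(+left): [-1.5  7.4] [-1.3 -1.7  1.9  1.  -0.8  0.3  0.3]
```

Run:
```python
from h import *
from plant import r
s=r.get_state(); 
plan(s,[.6300,-.111,.27],rot(BY,0,.02),6)
```

```text
[-3.2, 0.5, 0.6, 0.0, 0.2, 0.0]
[-3.2, 0.5, 0.6, 0.0, 0.1, 0.0]
[-3.3, 0.5, 0.6, 0.0, 0.2, 0.1]
[-3.2, 0.5, 0.6, 0.0, 0.2, 0.0]
[-3.2, 0.5, 0.6, 0.0, 0.2, 0.0]
[-3.2, 0.5, 0.6, 0.1, 0.1, 0.0]
end [ 0.6299 -0.1108  0.2699] err mm [ 0.1 -0.2  0.1]
```

Call:
step_arm([
  [-3.2,0.5,0.6,0,0.2,0,-0.3],
  [-3.2,0.5,0.6,0,0.2,0,-0.3],
  [-3.3,0.5,0.6,0,0.2,0,-0.3],
  [-3.2,0.5,0.6,0,0.2,0,-0.3],
  [-3.2,0.5,0.6,0,0.2,0,-0.3],
  [-3.2,0.5,0.6,0,0.1,0,-0.3],
  [0,0,0,0,0,0,-0.3],
  [0,0,0,0,0,0,-0.3],
])

```text
clock: 35.6
tool_pos: [0.63, -0.1095, 0.2696]
eef_rot: [0.747, 0.665, 0.009, -0.007]
contact_force: [-0.2, -0.1, 0.2]
opening: 0.648
finger_force: 0.0
```

Call:
step_arm([
  [0,0,2,0,0,0,-0.3],
  [0,0,2,0,0,0,-0.3],
  [0,0,2,0,0,0,-0.3],
  [0,0,2,0,0,0,-0.3],
  [0,0,1.5,0,0,0,-0.3],
  [0,0,1.2,0,0,0,-0.3],
  [0,0,0,0,0,0,-0.3],
])

```text
clock: 36.48
tool_pos: [0.6296, -0.1092, 0.1619]
eef_rot: [0.748, 0.664, 0.007, -0.007]
contact_force: [-0.4, -0.6, 0.0]
opening: 0.649
finger_force: 0.0
```

Call:
step_arm([
  [0,0,0,0,0,0,0.5],
  [0,0,0,0,0,0,0.5],
  [0,0,0,0,0,0,0.5],
  [0.2,0,0,0,0,0,0.5],
  [0.2,0,0,0,0,0,0.5],
  [0.2,0,0,0,0,0,0.5],
  [0,0,0,0,0,0,0.5],
  [0,0,0,0,0,0,0.5],
], force=12)

```text
clock: 37.48
tool_pos: [0.6308, -0.1029, 0.163]
eef_rot: [0.748, 0.664, 0.008, -0.006]
contact_force: [-0.6, -1.7, 0.3]
opening: 0.43
finger_force: 12.0
```

Call:
step_arm([
  [0,0,0,0,0,0,0],
  [0,0,0,0,0,0,-0.3],
  [0,0,0,0,0,0,-0.3],
  [0,0,-1,0,0,0,-0.3],
  [0,0,-2.5,0,0,0,-0.3],
  [0,0,-3,0,0,0,-0.3],
  [0,0,-4,0,0,0,-0.3],
  [0,0,-1,0,0,0,-0.3],
])

```text
clock: 38.48
tool_pos: [0.6318, -0.1048, 0.2813]
eef_rot: [0.748, 0.664, 0.01, -0.005]
contact_force: [-0.7, 0.6, -0.6]
opening: 0.654
finger_force: 0.0
```

```bash
cat > tilt.py <<'E'
from h import *
from plant import r
b=rot(BY).as_matrix()[:,0]; K=6; o=[];wt=[]
for n in("scene","side"):
    w=r.snapshot(n); a=pickle.load(open(f"pics/{n}0.pkl","rb"))["pixels"]; c=w["pixels"]
    for t in (.172,.05,-.05,-.11,-.172):
        p=proj(w,PIV+t*b)[0]; d=(proj(w,PIV+t*b+[0,0,t*.05])[0]-p)/.05
        u,v=np.round(p).astype(int)
        up=lambda i,h:cv2.resize(cv2.cvtColor(i,cv2.COLOR_RGB2GRAY)[v-h:v+h+1,u-h:u+h+1],None,fx=K,fy=K,interpolation=cv2.INTER_CUBIC)
        m=cv2.matchTemplate(up(c,15),up(a,6),cv2.TM_CCOEFF_NORMED); _,q,_,l=cv2.minMaxLoc(m)
        s=(np.array(l)/K-9); ph=s@d/(d@d); print(n,t,round(q,2),"phi",ph.round(3))
        if q>.85: o.append(ph); wt.append(d@d)
print(r.get_state()["clock"],"tilt",np.average(o,weights=wt).round(4))
E
python3 tilt.py
```

```text
scene 0.172 0.96 phi 0.012
scene 0.05 0.89 phi -0.001
scene -0.05 0.99 phi 0.009
scene -0.11 0.89 phi 0.013
scene -0.172 0.83 phi 0.006
side 0.172 0.44 phi 0.087
side 0.05 0.53 phi -0.577
side -0.05 0.99 phi 0.01
side -0.11 0.68 phi 0.011
side -0.172 0.96 phi 0.015
38.575 tilt 0.0122
```

Run:
```python
from h import *
from plant import r
plan(r.get_state(),[.6632,.1675,.27],rot(BY,0,.01),8)
```

```text
[3.4, 0.0, 0.2, 0.0, -0.1, 0.0]
[3.5, 0.0, 0.2, 0.0, 0.0, 0.0]
[3.4, 0.0, 0.1, 0.1, -0.1, 0.0]
[3.4, 0.0, 0.2, 0.0, -0.1, 0.1]
[3.5, 0.0, 0.2, 0.0, -0.1, 0.0]
[3.4, 0.0, 0.1, 0.0, 0.0, 0.0]
[3.4, 0.0, 0.2, 0.1, -0.1, 0.0]
[3.5, 0.0, 0.2, 0.0, -0.1, 0.0]
end [0.6636 0.1678 0.2696] err mm [-0.4 -0.3  0.4]
```

Call:
step_arm([
  [3.4,0,0.2,0,-0.1,0,-0.3],
  [3.5,0,0.2,0,0,0,-0.3],
  [3.4,0,0.1,0,-0.1,0,-0.3],
  [3.4,0,0.2,0,-0.1,0,-0.3],
  [3.5,0,0.2,0,-0.1,0,-0.3],
  [3.4,0,0.1,0,0,0,-0.3],
  [3.4,0,0.2,0.1,-0.1,0,-0.3],
  [3.4,0,0.2,0,-0.1,0,-0.3],
])

```text
clock: 39.58
tool_pos: [0.6621, 0.1673, 0.2662]
eef_rot: [0.748, 0.664, 0.002, -0.004]
contact_force: [0.7, -0.4, 0.4]
opening: 0.655
finger_force: 0.0
```

Call:
step_arm([
  [0,0,0,0,0,0,-0.3],
  [0,0,2,0,0,0,-0.3],
  [0,0,2,0,0,0,-0.3],
  [0,0,2,0,0,0,-0.3],
  [0,0,2,0,0,0,-0.3],
  [0,0,1.5,0,0,0,-0.3],
  [0,0,1,0,0,0,-0.3],
  [0,0,0,0,0,0,-0.3],
])

```text
clock: 40.58
tool_pos: [0.6625, 0.1678, 0.1626]
eef_rot: [0.748, 0.664, 0.003, -0.004]
contact_force: [-0.4, 1.0, 0.0]
opening: 0.651
finger_force: 0.0
```

Call:
step_arm([
  [0,0,0,0,0,0,0.5],
  [0,0,0,0,0,0,0.5],
  [0,0,0,0,0,0,0.5],
  [0.2,0,0,0,0,0,0.5],
  [0.2,0,0,0,0,0,0.5],
  [0.1,0,0,0,0,0,0.5],
  [0,0,0,0,0,0,0.5],
  [0,0,0,0,0,0,0.5],
])

```text
clock: 41.58
tool_pos: [0.6633, 0.1729, 0.1634]
eef_rot: [0.748, 0.664, 0.003, -0.004]
contact_force: [0.1, -1.1, 1.0]
opening: 0.434
finger_force: 12.0
```

Call:
step_arm([
  [0,0,0,0,0,0,0],
  [0,0,0,0,0,0,-0.3],
  [0,0,0,0,0,0,-0.3],
  [0,0,-1,0,0,0,-0.3],
  [0,0,-2.5,0,0,0,-0.3],
  [0,0,-3,0,0,0,-0.3],
  [0,0,-4,0,0,0,-0.3],
  [-1.5,-4,-3,0,0,0,-0.3],
])

```text
clock: 42.58
tool_pos: [0.6235, 0.1624, 0.3005]
eef_rot: [0.748, 0.663, 0.006, -0.004]
contact_force: [0.6, 0.0, 0.3]
opening: 0.65
finger_force: 0.0
```

Call:
step_arm([
  [-1.5,-4,-1,0,0,0,-0.3],
  [0,0,0,0,0,0,-0.3],
  [0,0,0,0,0,0,-0.3],
])

```text
clock: 42.95
tool_pos: [0.5812, 0.1509, 0.3087]
eef_rot: [0.748, 0.664, 0.004, -0.003]
contact_force: [-0.4, -0.2, 0.7]
opening: 0.648
finger_force: 0.0
```

```bash
python3 tilt.py
```

```text
scene 0.172 0.88 phi 0.007
scene 0.05 0.89 phi -0.002
scene -0.05 0.99 phi 0.009
scene -0.11 0.88 phi 0.009
scene -0.172 0.86 phi 0.006
side 0.172 0.62 phi 0.002
side 0.05 0.93 phi 0.0
side -0.05 0.99 phi 0.01
side -0.11 0.68 phi 0.006
side -0.172 0.95 phi 0.009
43.05 tilt 0.007
```

Level to within about 0.007 rad, all three brackets hanging, and the robot clear.

```bash
python3 -c "
from plant import r
print(r.finish_job())"
```

```text
the job is handed in; nothing more can be done
None
```

I handed the job in at about 43 s: the three brackets hang astride the bar (small ones in both left seats, large one in the right outer seat), placed in the order asked. The bar measured level to about 0.007 rad, and I saw no sign of it reaching a stop.

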